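# Pack the paint case for the night

### The arm

A 6-joint arm with a two-finger parallel gripper is mounted at the origin on the work surface. World frame = base frame: x ahead of the robot, y to its left, z up, the work surface at z = 0. Lengths are in m, angles in rad, forces in N, time in s.
With the tool pointing down it reaches from about 0.325 to 0.925 m from the base axis. Payload 3.1 kg.
Tool frame: the origin (TCP) lies midway between the tips of the shut fingers; the grasp point (between the pads) lies behind it (arm.tcp_to_grasp is the x of the grasp point in the tool frame, in m); x points along the fingers, y is the direction in which the jaws open and shut, and the axes are right-handed (so a half turn about x gives the same grasp; the last joint's range is limited). The gripper opens to 85 mm and grips with 20 to 120 N. Pads are 22 mm wide; open, the fingers measure 114 mm over their backs; the gripper's body (76 mm by 85 mm) begins 54 mm behind the grasp point. The pads swing forward as they close: fully open they stand 13 mm farther back than shut.
Start: joints at [-1.382, 0.217, 1.613, -0, 1.311, -0.112], TCP at [0.185, -0.597, 0.198] pointing down, gripper open.
Joint ranges: [-2.75, 2.75], [-0.78, 2.1], [0.31, 2.55], [-1.13, 4.27], [0.13, 2.63], [-2.58, 2.58]. Speed limits (rad/s): [2.79, 2.79, 3.14, 3.14, 3.14, 3.14].

### API

Orientations are given as a unit quaternion [x, y, z, w].
In Python, from plant import arm, camera, workorder gives the robot as it stands.
- The arm moves only by the tool move_arm, never from a script. Its argument "series" is text: rows parted by semicolons, each of 7 numbers parted by spaces: the shift along the tool's x, y, z in mm, then the turn, a rotation vector about the tool's x, y, z in rad, then the closure, from 0 (fully open) to 1 (shut). In form: tx ty tz wx wy wz hand; .... A call has 1 to 8 rows; each row is the pose to reach, as a shift and turn from the pose commanded when the call began, along the tool's axes at that moment; what a row does not reach only later rows make up. A row lasts 1/8 s, in which the tool goes at most 62.5 mm and 10.7 degrees, less where a joint would pass 70% of its speed; a pose out of reach is approached as far as the arm can. A call with a gripper value outside its range is refused whole. The fingers move at their own pace and stop on an object; "grip_force" is the grip in N (left out, the last holds). Time passes only in rows, so rows that repeat a pose let the fingers close. It gives the time, the measured TCP pose, the force and the opening at its end, in the units of the state.
- arm.read_state(): the state, without advancing time (a new reading comes with each control period).
- camera(name): name is "scene" or "top"; returns a dict with "img" (480x640x3 uint8, blue, green, red), "fx", "fy", "cx", "cy" (pixels), "k1" (the pictures are not rectified: a ray, as slopes to the right and down, at radius r is drawn at 1 + k1 r^2 times it, then the intrinsics apply), "view" (4x4, takes a point from world to camera coordinates). Camera axes: x right, y down, z forward; pixel columns grow to the right and rows downward; lengths in m; the calibration is good to about 2 mm. A picture is of the moment at which its call begins. There is no depth.
- workorder.hand_in(): hands the job in, once; it reports no verdict.
The state is a dict: "clock": time; "joint_positions": joint angles; "joint_vel": joint speeds; "joint_torque": joint torques, N m; "tool_pos": TCP position; "ee_rot": TCP orientation; "wrist_force": force on the tool from outside, world axes, zero at the start; "torque": the same for the moment, N m; "width": finger opening in m.
Only numpy, scipy, OpenCV 4.12 (cv2) and the standard library are available. Lean on these libraries where they do the work, as an engineer would, in place of code of your own. Each camera call takes 0.05 s, during which the arm holds its last target.

### The job

Finish packing the paint case that already has a jar standing in it: stand all the squat paint jars from the table in that case beside it, put the lid on fully home and swing down both of that case's clamps. If the lid lies across that case at the start, set it aside first. Do not take out the jar that is already packed, leave the other case's clamps open, and do not disturb the palette, brush pot, mug and bowl.

Things in the scene. Friction and masses are not known exactly. Their poses are not given: they have to be found in the camera images.
- case_1: Heavy plywood paint case, open on top, fixed to the table; outside 136 (x) x 260 (y) x 88 high, walls and floor 7 mm, so 122 x 246 inside: room for five jars in one row along y, 47 mm apart. Origin: centre of its underside, x to the far side, y along its length. A steel clamp is hinged at the middle of each short end
- clamp_1_left (a joint): flat steel clamp arm at the +y end of case_1, 50 mm long from its hinge, 24 wide, 8 thick with a rubber pad on the end; rad: 0 = lying level, pointing to the middle of the case, 1.5 mm above a seated lid; 1.57 = upright, about 1.7 at the start, 1.85 its stop. Friction holds it at any angle; 2 N at 40 mm from the hinge moves it. It cannot go down if the lid is not seated
- clamp_1_left_hinge (a point): hinge axis of clamp_1_left (it runs along the case's x), 138 mm from the case's centre towards +y, 103.5 mm above the table
- clamp_1_right (a joint): flat steel clamp arm at the -y end of case_1, 50 mm long from its hinge, 24 wide, 8 thick with a rubber pad on the end; rad: 0 = lying level, pointing to the middle of the case, 1.5 mm above a seated lid; 1.57 = upright, about 1.7 at the start, 1.85 its stop. Friction holds it at any angle; 2 N at 40 mm from the hinge moves it. It cannot go down if the lid is not seated
- clamp_1_right_hinge (a point): hinge axis of clamp_1_right (it runs along the case's x), 138 mm from the case's centre towards -y, 103.5 mm above the table
- case_2: Heavy plywood paint case, open on top, fixed to the table; outside 136 (x) x 260 (y) x 88 high, walls and floor 7 mm, so 122 x 246 inside: room for five jars in one row along y, 47 mm apart. Origin: centre of its underside, x to the far side, y along its length. A steel clamp is hinged at the middle of each short end
- clamp_2_left (a joint): flat steel clamp arm at the +y end of case_2, 50 mm long from its hinge, 24 wide, 8 thick with a rubber pad on the end; rad: 0 = lying level, pointing to the middle of the case, 1.5 mm above a seated lid; 1.57 = upright, about 1.7 at the start, 1.85 its stop. Friction holds it at any angle; 2 N at 40 mm from the hinge moves it. It cannot go down if the lid is not seated
- clamp_2_left_hinge (a point): hinge axis of clamp_2_left (it runs along the case's x), 138 mm from the case's centre towards +y, 103.5 mm above the table
- clamp_2_right (a joint): flat steel clamp arm at the -y end of case_2, 50 mm long from its hinge, 24 wide, 8 thick with a rubber pad on the end; rad: 0 = lying level, pointing to the middle of the case, 1.5 mm above a seated lid; 1.57 = upright, about 1.7 at the start, 1.85 its stop. Friction holds it at any angle; 2 N at 40 mm from the hinge moves it. It cannot go down if the lid is not seated
- clamp_2_right_hinge (a point): hinge axis of clamp_2_right (it runs along the case's x), 138 mm from the case's centre towards -y, 103.5 mm above the table
- jar_1: squat round capped paint jar, 66 mm tall, 38 mm across the body, 35 mm across the cap (top 20 mm), 90 g, with a heavy glass foot; origin: centre of its underside, z up. Three or four of these are present, on the table in front of the cases
- jar_2: squat round capped paint jar, 66 mm tall, 38 mm across the body, 35 mm across the cap (top 20 mm), 90 g, with a heavy glass foot; origin: centre of its underside, z up. Three or four of these are present, on the table in front of the cases
- jar_3: squat round capped paint jar, 66 mm tall, 38 mm across the body, 35 mm across the cap (top 20 mm), 90 g, with a heavy glass foot; origin: centre of its underside, z up. Three or four of these are present, on the table in front of the cases
- jar_4: squat round capped paint jar, 66 mm tall, 38 mm across the body, 35 mm across the cap (top 20 mm), 90 g, with a heavy glass foot; origin: centre of its underside, z up. Three or four of these are present, on the table in front of the cases
- kept_jar: one more such jar (66 x 38 mm), which stands at the start in the case already in use, near one end
- sanding_block: cork sanding block, 60 x 36 x 28 mm, lying in the other case
- lid: the only lid, fits both cases: plate 138 (x) x 260 (y) x 10 mm; below it a plug 10 deep (114 x 238, foot 100 x 224: 4 mm play all round); on top a bar handle along its y, 100 long, 16 wide. 350 g. Origin: centre of the plug's underside; plate top at 20, handle top at 50 mm. Seated: origin 78 mm above the table. At the start it lies crosswise on the rims of a case, 88 mm up
- palette: bystander: white ceramic paint palette, 100 x 75 x 14 mm; origin: centre of its underside
- brush_pot: bystander: green glass pot with brushes, 80 mm across, about 190 tall with brushes; origin: centre of its underside
- mug: bystander: white mug, 80 mm across, 90 tall; origin: centre of its underside
- bowl: bystander: white bowl, 120 mm across, 55 tall; origin: centre of its underside

How it is judged:
By the outcome, as a careful person would: the job done as asked, in the order asked, and still so for the second after the job is handed in, with the robot touching nothing.
Of jar_1, jar_2, jar_3, jar_4 only 3 to 4 are there at a start; the rules pass over those that are not, and their reading is None.
At some moment in a run one of jar_1, jar_2, jar_3, jar_4 may be knocked a few centimetres aside while the robot is not near it.
It also fails if it takes over 210 s, if anything falls off the work surface, if the arm or the gripper's body presses on something with over 40 N, if the wrist force passes 120 N, or if a joint passes its speed limit or range.

## Working session

There is one attempt and no reset: what is moved stays moved. The work goes in short steps, Python scripts to look and compute and a tool call to move; the robot and the scene stay as the last step left them, time stands still between calls to the robot, and variables do not carry over. Pictures are saved under pics/ and viewed, and the job is handed in when it is done.

Besides the shell and the picture viewer there is one more tool, called after "Call:" as name(argument=value, ...) on one line, values as JSON. move_arm: Moves the arm, as the interface text tells. Its arguments: {"type":"object","properties":{"series":{"type":"string"},"grip_force":{"type":"number"}},"required":["series"]}

```bash
ls; mkdir -p pics; python3 - <<'E'
from plant import arm,camera,workorder
import cv2,numpy as np
for n in ("scene","top"):
    c=camera(n); cv2.imwrite(f"pics/{n}0.png",c["img"]); print(n,c["fx"],c["fy"],c["cx"],c["cy"],c["k1"]);print(np.round(c["view"],4).tolist())
s=arm.read_state();print(s, arm.tcp_to_grasp)
E
```

```text
pics
scene 555.2212578296021 555.2212578296021 317.59507687625705 239.15493546097431 0.03262065833044376
[[-0.6313, 0.7754, 0.0153, 0.3589], [0.6568, 0.5451, -0.521, -0.3348], [-0.4123, -0.3189, -0.8534, 1.8082], [0.0, 0.0, 0.0, 1.0]]
top 513.4436931662042 513.4436931662042 310.91347874754643 239.76405265633588 0.031678476392145355
[[-0.0252, -0.9997, 0.0052, -0.0101], [-0.9969, 0.0247, -0.0751, 0.5659], [0.075, -0.0071, -0.9972, 1.6562], [0.0, 0.0, 0.0, 1.0]]
{'clock': 0.1, 'joint_positions': array([-1.38221323e+00,  2.17773034e-01,  1.61480510e+00, -3.45103342e-05,
        1.31131876e+00, -1.12206725e-01]), 'joint_vel': array([-0.0013218 , -0.00078869, -0.00347905,  0.00183342,  0.00098609,
        0.00113594]), 'joint_torque': array([-1.14344712e-03, -3.98076367e+01, -3.04969990e+01, -2.09289751e-04,
        4.26450410e-03,  9.61654138e-06]), 'tool_pos': array([ 0.18502039, -0.59611142,  0.19682403]), 'ee_rot': array([-0.69908113, -0.10676148,  0.6991669 , -0.10513423]), 'wrist_force': array([-0.21959542, -0.2708684 ,  0.37938206]), 'torque': array([-0.05684725, -0.00657074, -0.04151745]), 'width': 0.08583608329400585} -0.0187
```

View pics/top0.png

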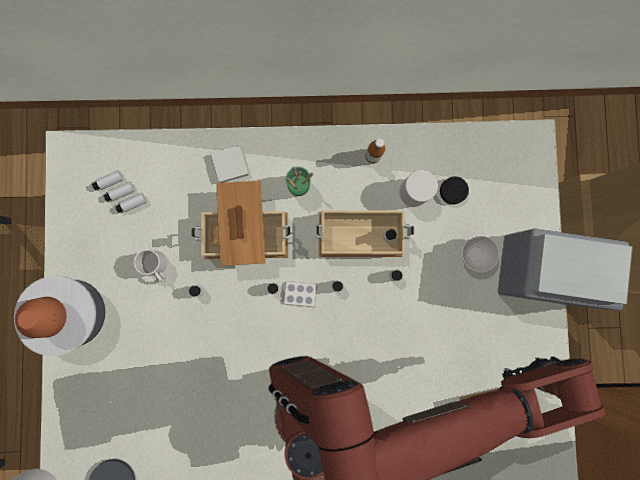

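View pics/scene0.png

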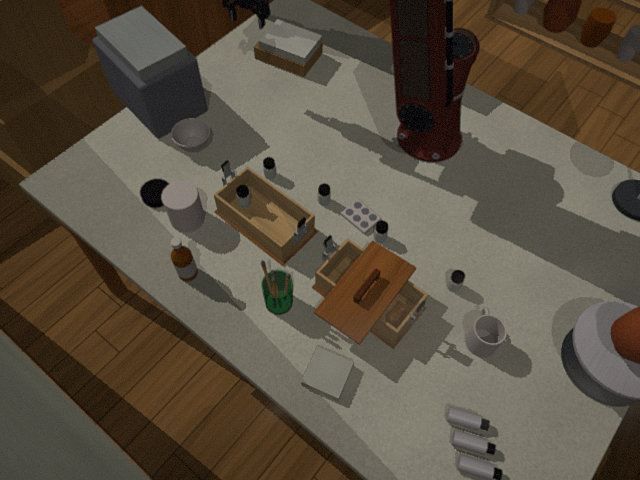

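The pictures show the kept jar in the right (-y) case, at top pixel (391,235). The lid lies across the left case, which isn't the target, at about (240,223). The four jars are at (195,291), (272,288), (337,286) and (396,275). Next I'll measure them.

```bash
cat > h.py <<'E'
import cv2,numpy as np
from plant import arm,camera,workorder
from scipy.spatial.transform import Rotation as R
def K(c): return np.array([[c["fx"],0,c["cx"]],[0,c["fy"],c["cy"]],[0,0,1.]])
def D(c): return np.array([c["k1"],0,0,0,0.])
def proj(c,P):
    V=c["view"]; P=np.atleast_2d(np.array(P,float))
    return cv2.projectPoints(P,cv2.Rodrigues(V[:3,:3])[0],V[:3,3],K(c),D(c))[0][:,0]
def ray(c,uv):
    p=cv2.undistortPoints(np.array(uv,float).reshape(-1,1,2),K(c),D(c))[:,0]
    V=np.array(c["view"]); d=np.c_[p,np.ones(len(p))]@V[:3,:3]; o=-V[:3,:3].T@V[:3,3]
    return o,d
def onz(c,uv,z):
    o,d=ray(c,uv); return o+d*((z-o[2])/d[:,2])[:,None]
def crop(c,x0,y0,x1,y1,s,fn): cv2.imwrite(fn,cv2.resize(c["img"][y0:y1,x0:x1],None,fx=s,fy=s,interpolation=cv2.INTER_CUBIC))
def blobs(c,mask,amin=15):
    n,l,st,ce=cv2.connectedComponentsWithStats(mask.astype(np.uint8)); return [(ce[i],st[i]) for i in range(1,n) if st[i][4]>=amin]
E
python3 - <<'E'
from h import *
for n in("top","scene"):
    c=camera(n); m=c["img"].max(2)<55
    for ce,st in blobs(c,m,20):
        if st[4]<400: print(n,np.round(ce,1),st,np.round(onz(c,[ce],.066),3))
    if n=="top":
        crop(c,185,170,425,310,3.3,"pics/t1.png"); 
    else: crop(c,200,140,500,350,2.6,"pics/s1.png")
E
```

```text
top [ 95.2 185.8] [ 92 182   8   8  34] [[0.751 0.657 0.066]]
top [106.7 197. ] [104 193   7   8  35] [[0.714 0.621 0.066]]
top [118.6 208.3] [116 205   7   7  31] [[0.677 0.584 0.066]]
top [  4.7 220. ] [  0 216  11   9  78] [[0.648 0.937 0.066]]
top [390.6 234.4] [386 230  10  10  83] [[ 0.573 -0.278  0.066]]
top [396.4 275. ] [392 271  10   9  79] [[ 0.444 -0.292  0.066]]
top [337.2 285.8] [333 282  10   9  74] [[ 0.414 -0.103  0.066]]
top [272.5 288.2] [268 284  10  10  79] [[0.412 0.101 0.066]]
top [194.3 290.5] [189 286  11  10  88] [[0.411 0.347 0.066]]
top [289.3 360.9] [272 356  36  10 140] [[0.185 0.053 0.066]]
top [557.2 371.9] [545 369  26   8  36] [[ 0.133 -0.777  0.066]]
top [533.7 378.9] [527 376  13   6  20] [[ 0.113 -0.703  0.066]]
top [559.4 383.3] [556 380   9  10  30] [[ 0.098 -0.781  0.066]]
top [271.5 387.8] [269 383   7  10  40] [[0.105 0.11  0.066]]
top [548.3 388.4] [538 383  18  12  88] [[ 0.083 -0.746  0.066]]
top [617.3 385. ] [596 383  44   5 149] [[ 0.09  -0.957  0.066]]
top [524.8 411. ] [512 389  22  45 220] [[ 0.017 -0.67   0.066]]
top [555.6 407.5] [
[... 2089 characters left out ...]
ne [366.  289.1] [354 271  26  33  92] [[0.603 0.189 0.066]]
scene [457.5 276.4] [451 270  14  14 142] [[0.419 0.353 0.066]]
scene [275.6 295.8] [263 278  30  37 214] [[0.767 0.021 0.066]]
scene [274.1 302.6] [272 298   5  10  35] [[0.783 0.03  0.066]]
scene [279.3 302.5] [277 298   5  10  31] [[0.775 0.04  0.066]]
scene [420.5 306. ] [417 301   8  11  34] [[0.552 0.325 0.066]]
scene [628.5 356.5] [616 348  24  16 112] [[0.342 0.786 0.066]]
scene [589.  394.6] [582 390  14   9  27] [[0.49  0.752 0.066]]
scene [484.5 424.5] [480 419   9  12  78] [[0.706 0.6   0.066]]
scene [490.7 448.6] [486 443  10  12  80] [[0.742 0.636 0.066]]
scene [497.2 473.8] [493 468   9  12  90] [[0.779 0.673 0.066]]
```

View pics/t1.png

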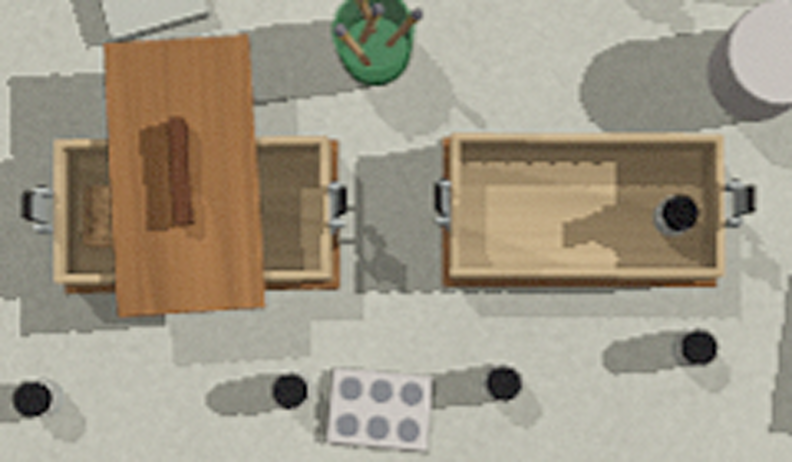

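View pics/s1.png

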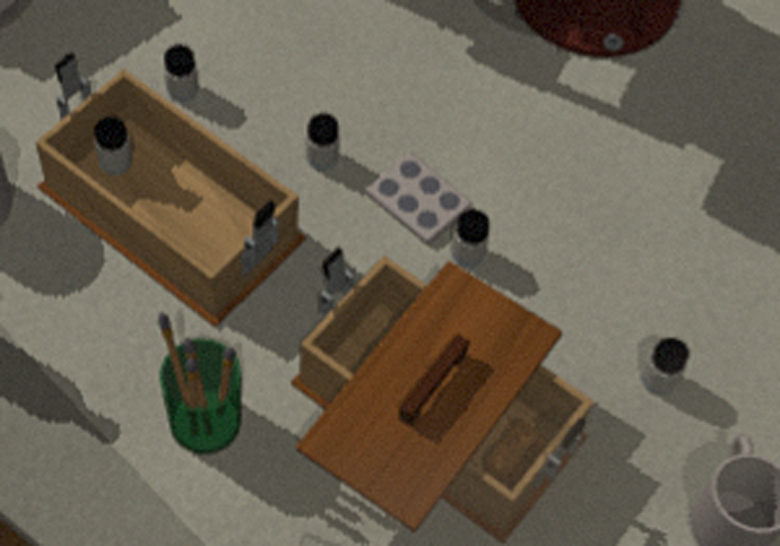

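```bash
python3 - <<'E'
from h import *
c=camera("top"); s=camera("scene")
print("jars")
jt=[(390.6,234.4),(396.4,275),(337.2,285.8),(272.5,288.2),(194.3,290.5)]
js=[(242.1,190.7),(268.7,163.2),(324,189.6),(381.4,226.7),(457.5,276.4)]
for i,(a,b) in enumerate(zip(jt,js)):
    o=.007 if i==0 else 0
    print(np.round(onz(c,[a],.064+o)[0,:2],4),np.round(onz(s,[b],.058+o)[0,:2],4))
hsv=cv2.cvtColor(c["img"],cv2.COLOR_BGR2HSV)
x0,y0=185,170
m=(hsv[...,1]>70)&(hsv[...,0]>5)&(hsv[...,0]<30)
big=np.zeros_like(m);big[200:272,310:418]=m[200:272,310:418]
cv2.imwrite("pics/m.png",cv2.resize(m[170:310,185:425].astype(np.uint8)*255,None,fx=3.3,fy=3.3))
sub=c["img"][205:265,315:412]
for r in (215,225,250): print(r,hsv[r,314:328].tolist(),hsv[r,398:412].tolist())
for cc in (335,360,380): print(cc,c["img"][204:218,cc].tolist(),c["img"][248:264,cc].tolist())
E
```

```text
jars
[ 0.5726 -0.2771] [ 0.5769 -0.2752]
[ 0.4437 -0.2918] [ 0.4482 -0.2881]
[ 0.4143 -0.1034] [ 0.4183 -0.0993]
[0.4119 0.1012] [0.4157 0.1047]
[0.4111 0.3474] [0.4141 0.3517]
215 [[25, 21, 134], [33, 23, 134], [27, 21, 136], [33, 18, 144], [30, 22, 138], [12, 80, 111], [13, 155, 92], [18, 97, 132], [20, 81, 182], [19, 81, 190], [19, 90, 136], [21, 90, 85], [17, 86, 98], [21, 100, 92]] [[20, 83, 86], [19, 101, 88], [16, 91, 90], [18, 91, 109], [19, 83, 173], [19, 85, 197], [21, 40, 191], [38, 14, 195], [28, 16, 193], [32, 18, 189], [33, 16, 191], [28, 18, 193], [35, 17, 193], [28, 16, 196]]
225 [[27, 20, 141], [22, 19, 145], [30, 23, 122], [30, 8, 96], [50, 6, 132], [73, 10, 181], [86, 10, 197], [21, 24, 169], [19, 80, 189], [19, 79, 198], [18, 82, 171], [18, 89, 154], [18, 84, 158], [18, 90, 158]] [[16, 90, 91], [19, 87, 100], [18, 98, 99], [19, 100, 105], [18, 90, 145], [19, 84, 195], [18, 56, 188], [47, 12, 151], [38, 6, 165], [50, 4, 175], [75, 6, 169], [54, 7, 182], [34, 10, 200], [28, 18, 197]]
250 [[30, 25, 135], [30, 21, 135], [35, 22, 138], [34, 12, 143], [20, 39, 132], [14
[... 1119 characters left out ...]
41, 179, 199], [146, 184, 208], [104, 137, 157], [51, 73, 91], [20, 48, 77], [45, 62, 88], [96, 107, 104], [96, 102, 103], [149, 163, 162], [161, 175, 174], [161, 171, 172], [155, 167, 167], [156, 167, 167]]
380 [[125, 135, 136], [126, 140, 138], [126, 137, 136], [129, 139, 138], [124, 133, 132], [124, 132, 129], [134, 162, 176], [141, 179, 202], [110, 146, 165], [70, 93, 110], [54, 73, 83], [52, 75, 86], [70, 92, 106], [62, 87, 103]] [[103, 134, 154], [99, 127, 145], [83, 109, 128], [117, 152, 174], [143, 180, 202], [115, 150, 171], [67, 88, 107], [38, 59, 82], [37, 56, 80], [96, 106, 105], [156, 167, 167], [163, 175, 174], [161, 174, 173], [159, 169, 170], [156, 169, 166], [162, 173, 172]]
```

View pics/m.png

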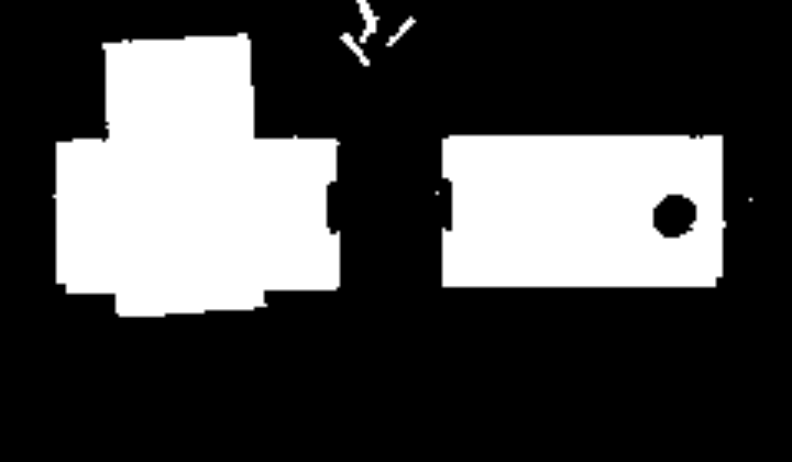

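```bash
python3 - <<'E'
from h import *
c=camera("top"); s=camera("scene")
# case1 corners by image edges (top)
L,Rr,T,B=321.1,404.1,209.7,253.1
P=onz(c,[(L,T),(Rr,T),(Rr,B),(L,B)],.088); print(np.round(P[:,:2],4),P.mean(0).round(4))
print("yaw ends",np.degrees(np.arctan2(*(P[1]-P[0])[:2]))) 
crop(s,205,160,330,270,6,"pics/s2.png")
# lid mask corners in top
crop(c,190,170,300,275,6,"pics/t2.png")
E
```

```text
[[ 0.6546 -0.0583]
 [ 0.6481 -0.3197]
 [ 0.5114 -0.3144]
 [ 0.5178 -0.0546]] [ 0.583  -0.1867  0.088 ]
yaw ends -178.57569534955007
```

View pics/s2.png

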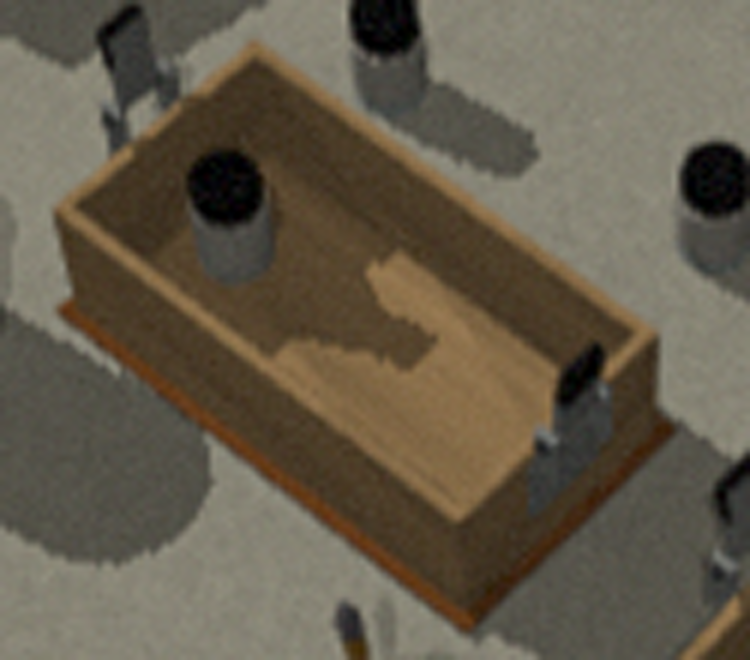

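View pics/t2.png

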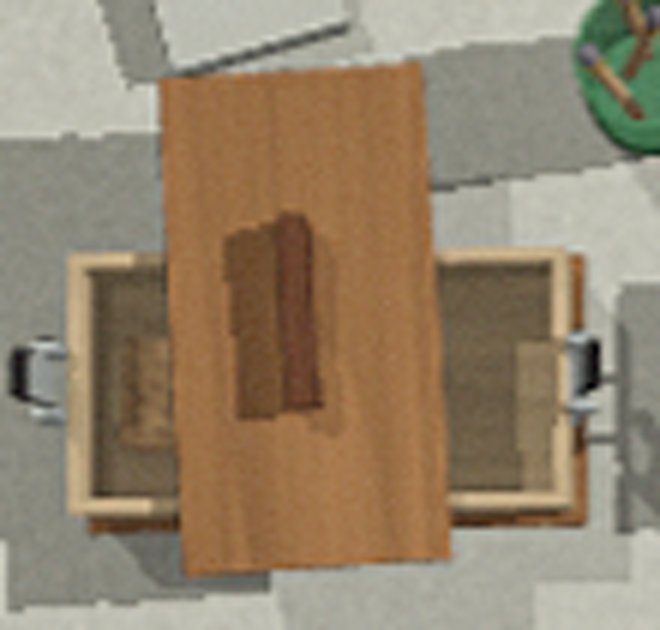

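```bash
python3 - <<'E'
from h import *
c=camera("top"); s=camera("scene")
f=lambda q,o:[((u+.5)/6-.5+o[0],(v+.5)/6-.5+o[1]) for u,v in q]
P=onz(s,f([(255,42),(655,333),(460,518),(58,208)],(205,160)),.088)
print("case scene",np.round(P[:,:2],4).tolist(),P.mean(0).round(4), "len",np.linalg.norm(P[1]-P[0]),np.linalg.norm(P[2]-P[1]))
for a,b in((0,1),(3,2)): d=P[b]-P[a];print(np.degrees(np.arctan2(-d[0],d[1])))
P=onz(c,f([(160,80),(420,62),(452,557),(183,575)],(190,170)),.108)
print("lid",np.round(P[:,:2],4).tolist(),P.mean(0).round(4),np.linalg.norm(P[1]-P[0]),np.linalg.norm(P[2]-P[1]))
for a,b in((3,0),(2,1)): d=P[b]-P[a];print(np.degrees(np.arctan2(d[1],d[0])))
P=onz(c,f([(275,212),(310,214),(322,408),(282,412)],(190,170)),.138)
print("handle",P.mean(0).round(4))
E
```

```text
case scene [[0.515, -0.3103], [0.5222, -0.0531], [0.6542, -0.057], [0.6469, -0.3133]] [ 0.5846 -0.1834  0.088 ] len 0.2572921391225814 0.13204170434461762
-1.6111004821534385
-1.6306123542013462
lid [[0.7439, 0.2668], [0.7502, 0.1318], [0.4924, 0.12], [0.4867, 0.258]] [0.6183 0.1942 0.108 ] 0.13513599689349304 0.2580630386087509
1.9502272136486685
2.6254156618586557
handle [0.618  0.1936 0.138 ]
```

```bash
cat >> h.py <<'E'
def go(p,yaw,base=None):
    """shift mm & rotvec in tool axes to put TCP at p with tool x down and tool y at world angle yaw(deg) (mod 180)"""
    s=arm.read_state(); Rt=R.from_quat(s["ee_rot"]); best=None
    for k in (0,180):
        a=np.radians(yaw+k); y=np.array([np.cos(a),np.sin(a),0]); x=np.array([0,0,-1.]); z=np.cross(x,y)
        w=(Rt.inv()*R.from_matrix(np.c_[x,y,z])).as_rotvec()
        if best is None or np.linalg.norm(w)<np.linalg.norm(best): best=w
    t=Rt.inv().apply(np.array(p)-s["tool_pos"])*1000
    print("shift",t.round(1),"rv",best.round(3))
def st():
    s=arm.read_state(); M=R.from_quat(s["ee_rot"]).as_matrix()
    print("t",round(s["clock"],2),"tcp",s["tool_pos"].round(4),"yaw",np.degrees(np.arctan2(M[1,1],M[0,1])).round(1),"tilt",M[:,0].round(3),"F",s["wrist_force"].round(1),"w",round(s["width"],4),"q",s["joint_positions"].round(2))
CASE=np.array([.584,-.185]); CY=np.radians(-1.5)
def cw(x,y): return CASE+np.array([x*np.cos(CY)-y*np.sin(CY), x*np.sin(CY)+y*np.cos(CY)])
JT=lambda c: None
def jars():
    """top view jars (corrected by half the inter-camera offset)"""
    c=camera("top"); m=c["img"].max(2)<55; r=[]
    for ce,s in blobs(c,m,45):
        if s[4]<130 and s[2]<15 and s[3]<15:
            p=onz(c,[ce],.064)[0]+[.0015,.0017,0]
            if .3<p[0]<.75 and -.5<p[1]<.5: r.append(p[:2].round(4).tolist()); 
    return c,r
E
python3 - <<'E'
from h import *
st(); print(R.from_quat(arm.read_state()["ee_rot"]).as_matrix().round(2))
go([.446,-.290,.15],0)
for y in(-46,-1,43,87): print(cw(0,y/1000).round(4))
E
```

```text
t 0.5 tcp [ 0.1852 -0.5969  0.198 ] yaw -72.8 tilt [-0.  0. -1.] F [-0.3 -0.2  0.4] w 0.0852 q [-1.38  0.22  1.61 -0.    1.31 -0.11]
[[-0.    0.3  -0.96]
 [ 0.   -0.96 -0.3 ]
 [-1.   -0.   -0.  ]]
shift [  48.1 -215.9 -340. ] rv [-1.27 -0.    0.  ]
[ 0.5828 -0.231 ]
[ 0.584 -0.186]
[ 0.5851 -0.142 ]
[ 0.5863 -0.098 ]
```

Call:
move_arm(series="6 -27 -43 -0.16 0 0 0.35; 12 -54 -85 -0.32 0 0 0.35; 18 -81 -128 -0.48 0 0 0.35; 24 -108 -170 -0.64 0 0 0.35; 30 -135 -213 -0.8 0 0 0.35; 36 -162 -255 -0.96 0 0 0.35; 42 -189 -298 -1.12 0 0 0.35; 48 -216 -340 -1.27 0 0 0.35", grip_force=30)

```text
clock: 1.5
tool_pos: [0.4471, -0.2887, 0.1503]
ee_rot: [0.499, 0.501, -0.499, 0.502]
wrist_force: [0.4, -0.3, -0.5]
width: 0.0561
```

```bash
python3 - <<'E'
from h import *
c,r=jars(); print(r); st(); go([.446,-.290,.021],0)
crop(c,310,190,430,310,5,"pics/t3.png")
s=camera("scene");crop(s,180,60,380,220,4,"pics/s3.png")
E
```

```text
[[0.5751, -0.2766], [0.4156, -0.1011], [0.4136, 0.1028], [0.4125, 0.3487]]
t 1.55 tcp [ 0.4498 -0.2834  0.1493] yaw 0.7 tilt [ 0.003  0.005 -1.   ] F [0.1 3.  0.1] w 0.0555 q [-0.7   0.07  1.88  0.01  1.2  -0.71]
shift [128.3  -4.2   7.2] rv [ 0.011 -0.005 -0.003]
```

View pics/s3.png

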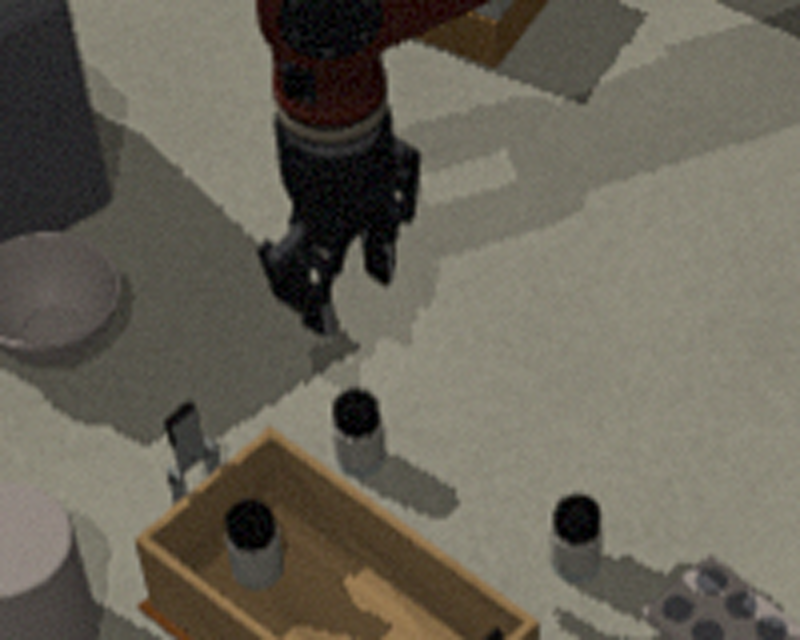

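Call:
move_arm(series="30 0 0 0 0 0 0.35; 60 0 0 0 0 0 0.35; 70 0 0 0 0 0 0.35; 70 0 0 0 0 0 0.35; 70 0 0 0 0 0 0.35")

```text
clock: 2.22
tool_pos: [0.4468, -0.291, 0.0815]
ee_rot: [0.5, 0.499, -0.5, 0.501]
wrist_force: [-0.6, 0.7, 0.8]
width: 0.0551
```

```bash
python3 - <<'E'
from h import *
st(); go([.446,-.290,.021],0)
c=camera("top");crop(c,340,220,440,310,6,"pics/t4.png")
s=camera("scene");crop(s,220,100,340,200,6,"pics/s4.png")
E
```

```text
t 2.23 tcp [ 0.4468 -0.291   0.0815] yaw -0.0 tilt [ 0.002 -0.002 -1.   ] F [-0.6  0.7  0.8] w 0.0551 q [-0.71  0.15  1.92 -0.    1.06 -0.71]
shift [60.5 -0.9 -1.1] rv [-0.001  0.002 -0.002]
```

View pics/s4.png

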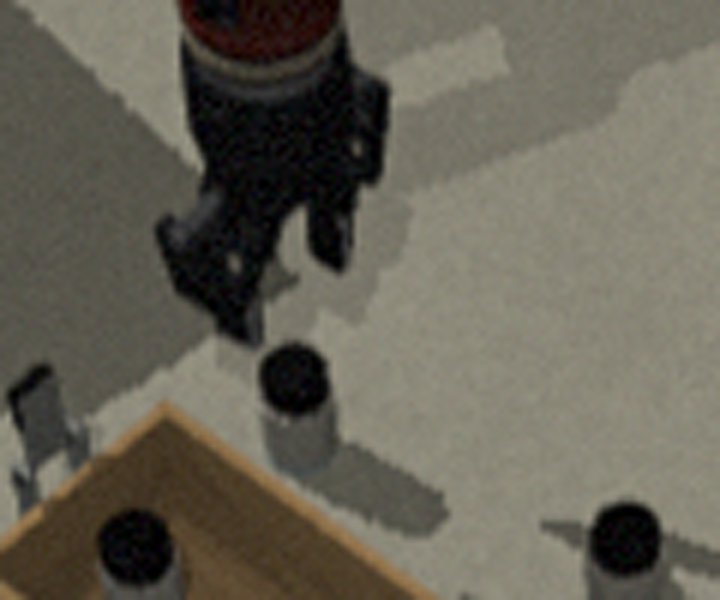

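```bash
python3 - <<'E'
from h import *
c=camera("top");s=camera("scene")
p=[.4468,-.291,.0815]
print(proj(s,[p,[.4468,-.291,.0865]]),proj(c,[p]), proj(s,[[.446,-.29,.066],[.446,-.29,0]]))
E
```

```text
[[267.80477329 157.37777799]
 [267.70033081 156.28247014]] [[397.06544037 273.97769965]] [[268.55411942 160.74451095]
 [269.84675794 174.462839  ]]
```

View pics/t4.png

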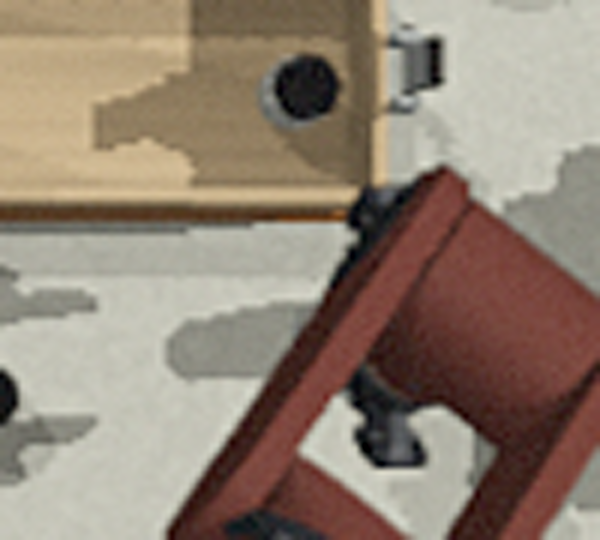

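```bash
python3 - <<'E'
from h import *
c=camera("top");s=camera("scene")
for z in (.0815,.095,.11,.15): print(z,proj(c,[[.4468-.04,-.291,z],[.4468+.04,-.291,z]]).round(1).tolist(),proj(s,[[.4468-.03,-.291,z],[.4468+.03,-.291,z]]).round(1).tolist())
crop(s,240,120,300,180,12,"pics/s5.png")
E
```

```text
0.0815 [[397.6, 286.8], [396.6, 261.2]] [[274.5, 151.4], [261.0, 163.5]]
0.095 [[398.3, 286.9], [397.3, 261.1]] [[274.3, 148.4], [260.7, 160.5]]
0.11 [[399.2, 286.9], [398.2, 260.9]] [[274.0, 145.0], [260.3, 157.2]]
0.15 [[401.5, 287.2], [400.5, 260.4]] [[273.3, 135.8], [259.2, 148.0]]
```

View pics/s5.png

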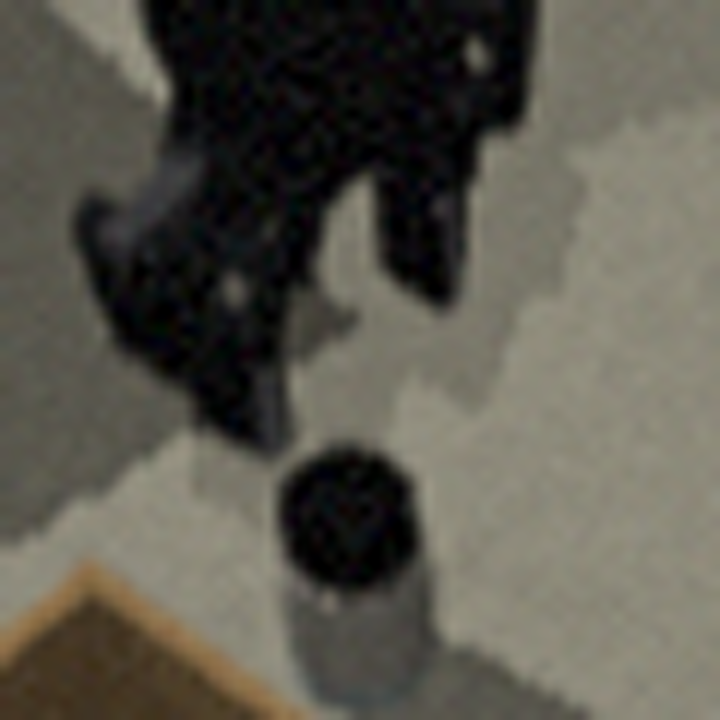

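Call:
move_arm(series="20 -1 -1 0 0 0 0.35; 40 -1 -1 0 0 0 0.35; 60 -1 -1 0 0 0 0.35; 60 -1 -1 0 0 0 0.35; 60 -1 -1 0 0 0 0.35")

```text
clock: 3.15
tool_pos: [0.4454, -0.2893, 0.0208]
ee_rot: [0.5, 0.5, -0.5, 0.5]
wrist_force: [0.9, 0.1, 1.0]
width: 0.0555
```

```bash
python3 - <<'E'
from h import *
st()
s=camera("scene");crop(s,240,120,300,180,12,"pics/s6.png")
E
```

```text
t 3.15 tcp [ 0.4454 -0.2893  0.0208] yaw 0.0 tilt [ 0.001 -0.001 -1.   ] F [0.9 0.1 1. ] w 0.0555 q [-0.71  0.25  1.95 -0.    0.94 -0.71]
```

View pics/s6.png

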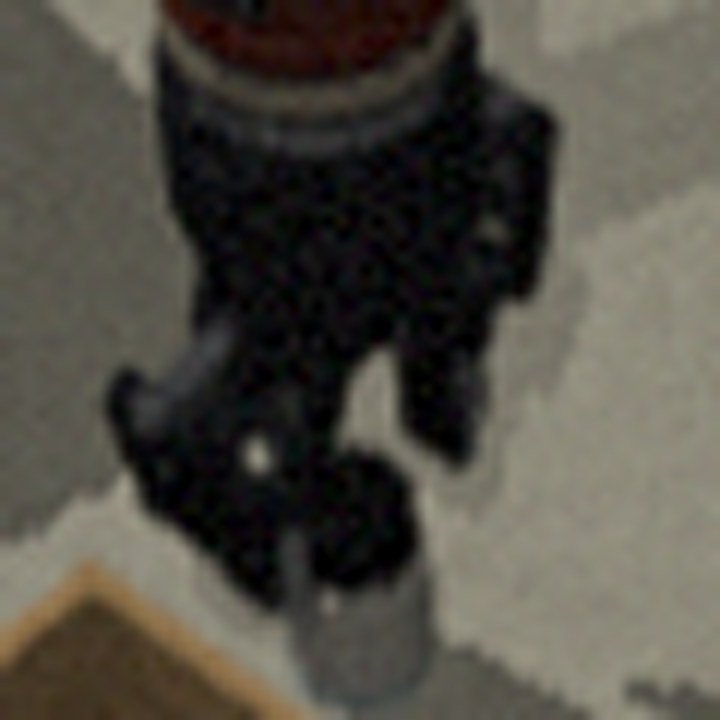

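Call:
move_arm(series="0 0 0 0 0 0 0.7; 0 0 0 0 0 0 0.7; 0 0 0 0 0 0 0.7; 0 0 0 0 0 0 0.7", grip_force=30)

```text
clock: 3.7
tool_pos: [0.4457, -0.2897, 0.0213]
ee_rot: [0.5, 0.499, -0.5, 0.501]
wrist_force: [-1.9, 0.9, 5.2]
width: 0.0335
```

```bash
python3 - <<'E'
from h import *
st()
s=camera("scene");crop(s,240,120,300,180,12,"pics/s7.png")
E
```

```text
t 3.7 tcp [ 0.4457 -0.2897  0.0213] yaw 0.0 tilt [ 0.001 -0.001 -1.   ] F [-1.9  0.9  5.2] w 0.0335 q [-0.71  0.24  1.95 -0.    0.94 -0.71]
```

View pics/s7.png

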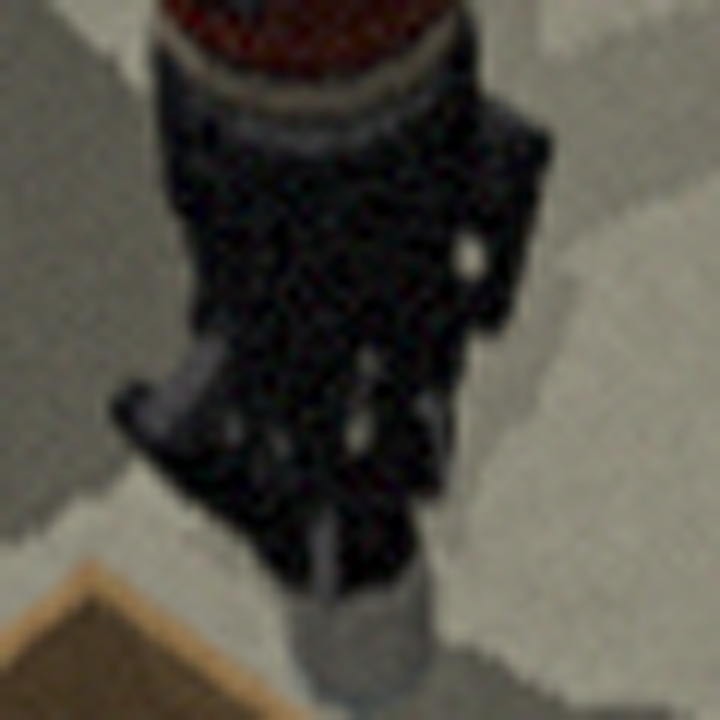

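Call:
move_arm(series="-25 0 0 0 0 0 0.7; -60 0 0 0 0 0 0.7; -100 0 0 0 0 0 0.7; -130 20 -10 0 0 0 0.7; -130 60 -25 0 0 0 0.7; -130 100 -42 0 0 0 0.7; -130 130 -56 0 0 0 0.7; -130 137 -59 0 0 0 0.7")

```text
clock: 4.75
tool_pos: [0.583, -0.2287, 0.1494]
ee_rot: [0.499, 0.501, -0.499, 0.5]
wrist_force: [-0.5, 0.2, -0.6]
width: 0.0336
```

```bash
python3 - <<'E'
from h import *
st(); go([.5828,-.231,.029],-1.5)
s=camera("scene");crop(s,180,100,330,220,5,"pics/s8.png")
E
```

```text
t 4.75 tcp [ 0.583  -0.2287  0.1494] yaw 0.1 tilt [-0.001  0.001 -1.   ] F [-0.5  0.2 -0.6] w 0.0336 q [-0.49  0.26  1.65  0.    1.23 -0.49]
shift [ 1.204e+02 -1.000e-01  2.400e+00] rv [ 0.028 -0.001  0.001]
```

View pics/s8.png

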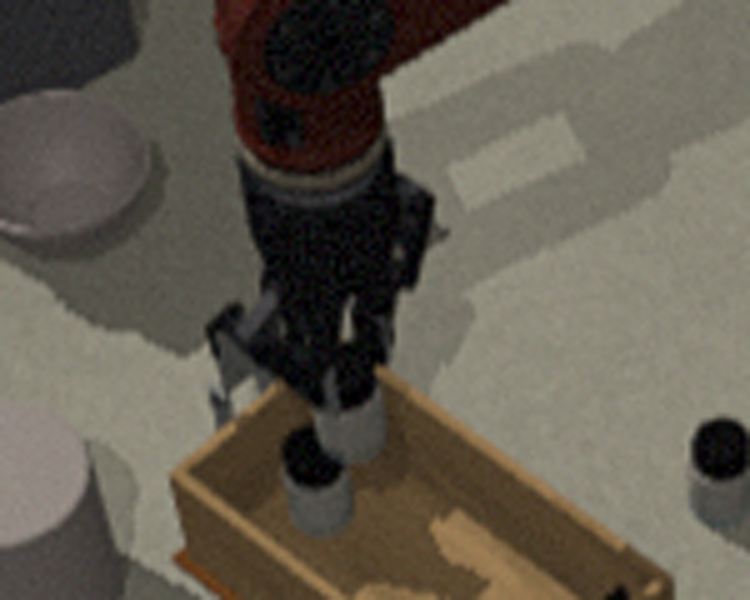

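Call:
move_arm(series="30 0 0 0.026 0 0 0.7; 60 0 0 0.026 0 0 0.7; 90 0 0 0.026 0 0 0.7; 105 0 0 0.026 0 0 0.7; 105 0 0 0.026 0 0 0.7; 105 0 0 0.026 0 0 0.7")

```text
clock: 5.55
tool_pos: [0.5828, -0.2307, 0.0465]
ee_rot: [0.507, 0.493, -0.506, 0.494]
wrist_force: [-0.6, -0.3, -0.1]
width: 0.0338
```

```bash
python3 - <<'E'
from h import *
st(); go([.5828,-.231,.029],-1.5)
s=camera("scene");crop(s,200,130,320,230,6,"pics/s9.png")
E
```

```text
t 5.55 tcp [ 0.5828 -0.2307  0.0465] yaw -1.5 tilt [ 0.002 -0.001 -1.   ] F [-0.6 -0.3 -0.1] w 0.0338 q [-0.49  0.38  1.71 -0.    1.05 -0.46]
shift [17.5 -0.   0.3] rv [-0.     0.001 -0.002]
```

View pics/s9.png

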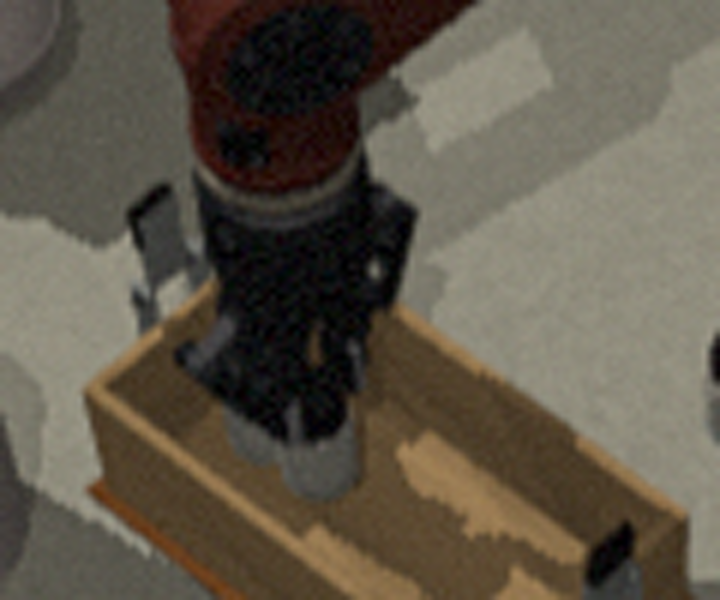

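Call:
move_arm(series="7 0 0 0 0 0 0.7; 13 0 0 0 0 0 0.7; 17 0 0 0 0 0 0.7; 17 0 0 0 0 0 0.7")

```text
clock: 6.1
tool_pos: [0.5818, -0.2299, 0.0285]
ee_rot: [-0.506, -0.494, 0.507, -0.493]
wrist_force: [-1.6, -0.2, 2.5]
width: 0.033
```

Call:
move_arm(series="0 0 0 0 0 0 0.45; 0 0 0 0 0 0 0.4; 0 0 0 0 0 0 0.4; -40 0 0 0 0 0 0.35; -90 0 0 0 0 0 0.35; -125 0 0 0 0 0 0.35; -125 0 -40 0 0 0 0.35; -125 -30 -70 0 0 0 0.35")

```text
clock: 7.1
tool_pos: [0.5554, -0.1586, 0.1545]
ee_rot: [0.507, 0.492, -0.506, 0.495]
wrist_force: [-0.1, 0.1, 0.8]
width: 0.0552
```

```bash
python3 - <<'E'
from h import *
c,r=jars(); print(r); st(); go([.4156,-.1011,.021],0)
s=camera("scene");crop(s,200,130,320,230,6,"pics/s10.png")
E
```

```text
[[0.4135, 0.103], [0.4123, 0.3486]]
t 7.15 tcp [ 0.5491 -0.1537  0.1519] yaw -1.4 tilt [-0.006  0.005 -1.   ] F [-2.9  3.  -1.7] w 0.0555 q [-0.4   0.15  1.78  0.    1.22 -0.37]
shift [ 132.  -133.9  -48.8] rv [-0.024 -0.005  0.006]
```

View pics/s10.png

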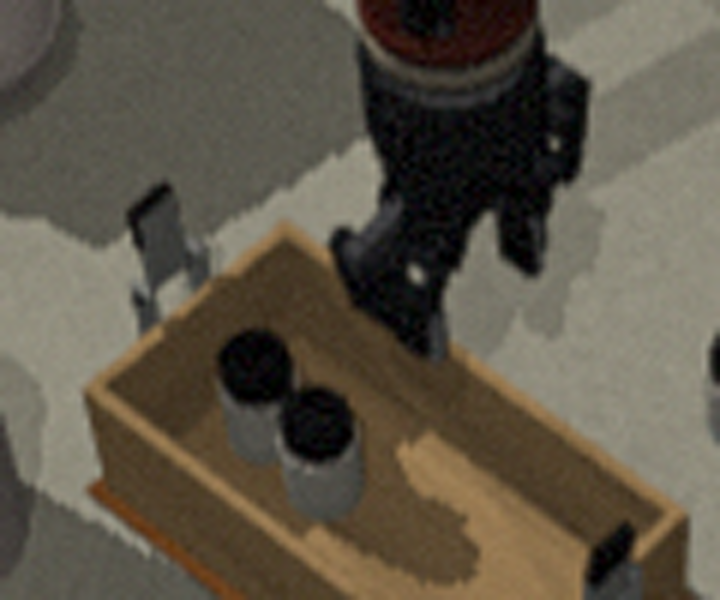

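Call:
move_arm(series="0 -40 -15 0 0 0 0.35; 0 -85 -33 -0.026 0 0 0.35; 10 -125 -50 -0.026 0 0 0.35; 40 -137 -55 -0.026 0 0 0.35; 66 -137 -55 -0.026 0 0 0.35; 66 -137 -55 -0.026 0 0 0.35; 66 -137 -55 -0.026 0 0 0.35")

```text
clock: 8.07
tool_pos: [0.4194, -0.1013, 0.0881]
ee_rot: [0.5, 0.499, -0.5, 0.501]
wrist_force: [-0.1, -0.0, 0.6]
width: 0.0555
```

```bash
python3 - <<'E'
from h import *
s=camera("scene");st(); go([.4156,-.1011,.019],0); crop(s,270,130,390,230,6,"pics/s11.png")
m=s["img"][180:200,310:340].max(2)<55; print([ (ce+[310,180],q) for ce,q in blobs(s,m)])
E
```

```text
t 8.12 tcp [ 0.4198 -0.1014  0.0885] yaw -0.0 tilt [ 0.002 -0.001 -1.   ] F [ 0.4 -0.1 -1.5] w 0.0554 q [-0.4  -0.08  2.15 -0.    1.07 -0.4 ]
shift [69.5 -4.3 -0.4] rv [-0.     0.001 -0.002]
[(array([322.92592593, 188.35555556]), array([  4,   0,  16,  16, 135], dtype=int32))]
```

View pics/s11.png

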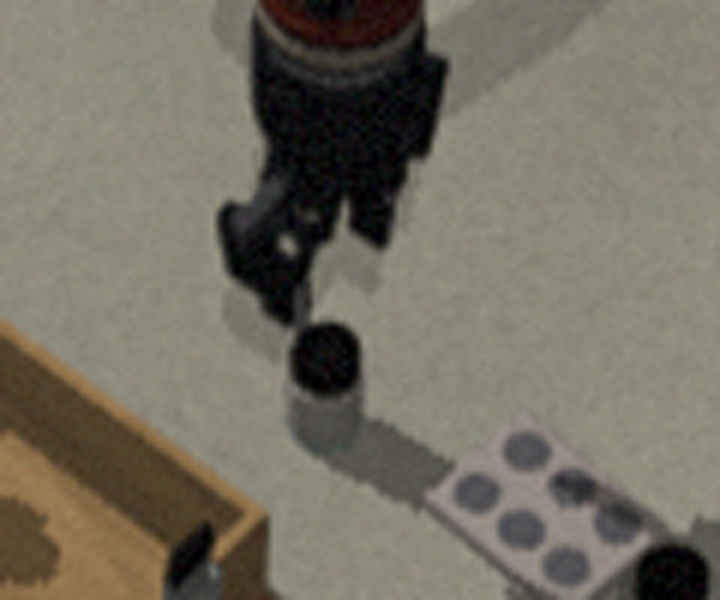

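Call:
move_arm(series="20 -4 0 0 0 0 0.35; 45 -4 0 0 0 0 0.35; 68 -4 0 0 0 0 0.35; 68 -4 0 0 0 0 0.35; 68 -4 0 0 0 0 0.7; 68 -4 0 0 0 0 0.7; 68 -4 0 0 0 0 0.7; 68 -4 0 0 0 0 0.7")

```text
clock: 9.12
tool_pos: [0.4159, -0.1013, 0.0207]
ee_rot: [0.5, 0.499, -0.5, 0.501]
wrist_force: [-1.1, 0.2, 6.7]
width: 0.0337
```

```bash
python3 - <<'E'
from h import *
st(); p=cw(0,-.001); print(p); go([*p,.15],-1.5)
E
```

```text
t 9.12 tcp [ 0.4159 -0.1013  0.0207] yaw 0.0 tilt [ 0.003 -0.001 -1.   ] F [-1.1  0.2  6.7] w 0.0337 q [-0.4   0.04  2.19 -0.    0.91 -0.4 ]
[ 0.58397382 -0.18599966]
shift [-128.6  168.5   84.9] rv [ 0.026  0.001 -0.003]
```

Call:
move_arm(series="-25 0 0 0 0 0 0.7; -65 0 0 0 0 0 0.7; -105 0 10 0 0 0 0.7; -128 25 30 0.01 0 0 0.7; -128 70 50 0.02 0 0 0.7; -128 115 70 0.026 0 0 0.7; -128 150 80 0.026 0 0 0.7; -128 168 85 0.026 0 0 0.7")

```text
clock: 10.12
tool_pos: [0.5838, -0.1862, 0.1468]
ee_rot: [0.507, 0.493, -0.506, 0.494]
wrist_force: [-0.2, 0.5, -0.8]
width: 0.0334
```

Call:
move_arm(series="0 0 0 0 0 0 0.7; 30 0 0 0 0 0 0.7; 60 0 0 0 0 0 0.7; 90 0 0 0 0 0 0.7; 103 0 0 0 0 0 0.7; 103 0 0 0 0 0 0.7; 103 0 0 0 0 0 0.7")

```text
clock: 11.0
tool_pos: [0.5833, -0.1861, 0.0457]
ee_rot: [0.507, 0.493, -0.506, 0.494]
wrist_force: [-0.0, 0.1, -0.7]
width: 0.0337
```

```bash
python3 - <<'E'
from h import *
s=camera("scene");st(); p=cw(0,-.001); go([*p,.028],-1.5);crop(s,200,130,320,230,6,"pics/s12.png")
E
```

```text
t 11.05 tcp [ 0.5836 -0.1862  0.046 ] yaw -1.5 tilt [ 0.003 -0.001 -1.   ] F [-0.6  0.4 -1.3] w 0.0335 q [-0.42  0.36  1.75  0.    1.03 -0.4 ]
shift [18.   0.3 -0.2] rv [ 0.     0.001 -0.003]
```

View pics/s12.png

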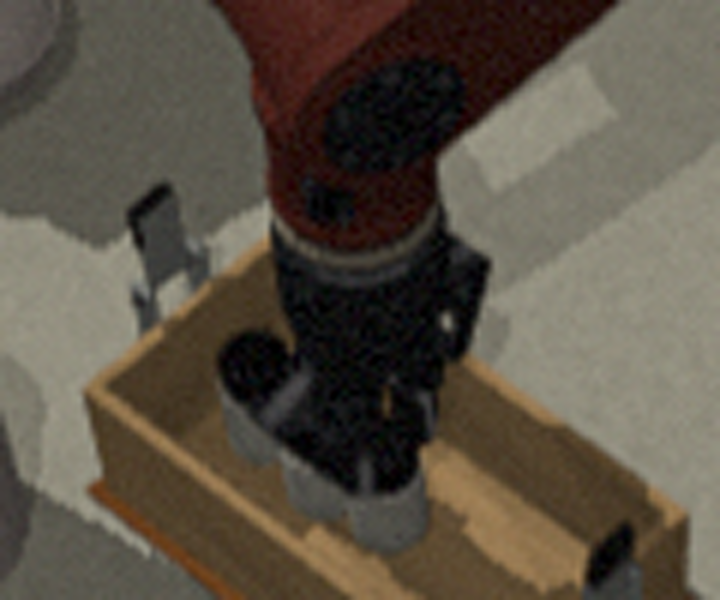

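Call:
move_arm(series="8 0 0 0 0 0 0.7; 14 0 0 0 0 0 0.7; 18 0 0 0 0 0 0.7; 18 0 0 0 0 0 0.7; 18 0 0 0 0 0 0.45; 18 0 0 0 0 0 0.4; 18 0 0 0 0 0 0.4; -20 0 0 0 0 0 0.4")

```text
clock: 12.05
tool_pos: [0.5785, -0.1839, 0.0601]
ee_rot: [-0.505, -0.497, 0.508, -0.49]
wrist_force: [0.4, -0.1, -0.5]
width: 0.0514
```

Call:
move_arm(series="-50 0 0 0 0 0 0.35; -90 -20 0 0 0 0 0.35; -90 -70 -20 0 0 0 0.35; -90 -115 -60 0 0 0 0.35; -90 -155 -105 -0.026 0 0 0.35; -90 -178 -160 -0.026 0 0 0.35; -80 -178 -220 -0.026 0 0 0.35; -60 -178 -260 -0.026 0 0 0.35")

```text
clock: 13.05
tool_pos: [0.4118, 0.081, 0.125]
ee_rot: [0.501, 0.499, -0.499, 0.501]
wrist_force: [-0.0, -0.4, -0.3]
width: 0.0556
```

```bash
python3 - <<'E'
from h import *
c,r=jars();print(r);s=camera("scene");st(); go([.4135,.103,.088],0);crop(s,200,130,460,330,3,"pics/s13.png")
E
```

```text
[[0.5818, -0.1869], [0.5812, -0.2321], [0.5748, -0.2764], [0.4123, 0.3484]]
t 13.15 tcp [0.4086 0.082  0.122 ] yaw 0.3 tilt [-0.004  0.001 -1.   ] F [ 0.2  0.1 -0.7] w 0.0555 q [ 0.03 -0.16  2.15  0.    1.16  0.02]
shift [ 34.    5.2 -21. ] rv [ 0.005 -0.001  0.004]
```

View pics/s13.png

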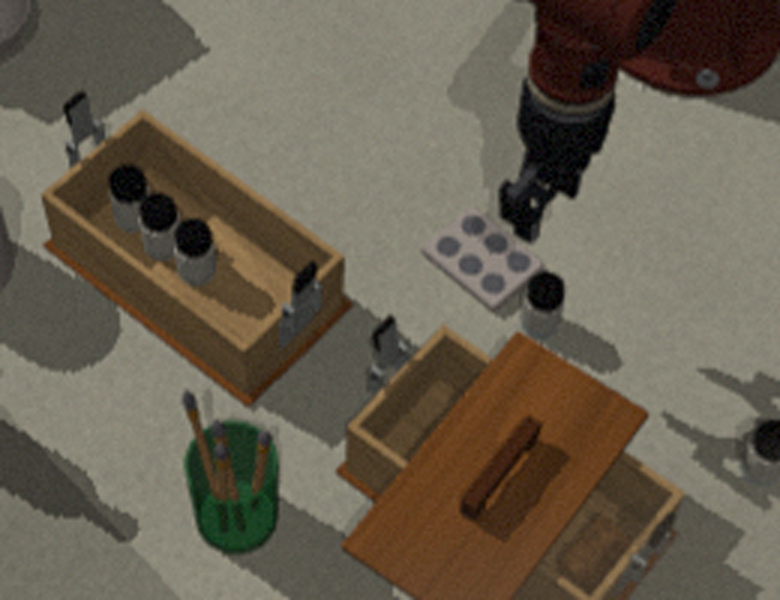

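Call:
move_arm(series="15 4 -21 0 0 0 0.35; 30 4 -21 0 0 0 0.35; 30 4 -21 0 0 0 0.35; 30 4 -21 0 0 0 0.35")

```text
clock: 13.65
tool_pos: [0.4152, 0.099, 0.0943]
ee_rot: [-0.5, -0.5, 0.5, -0.5]
wrist_force: [1.2, 0.2, 0.2]
width: 0.0555
```

```bash
python3 - <<'E'
from h import *
st(); go([.4135,.103,.02],0)
E
```

```text
t 13.65 tcp [0.4152 0.099  0.0943] yaw -0.1 tilt [ 0. -0. -1.] F [1.2 0.2 0.2] w 0.0555 q [ 0.07 -0.1   2.15 -0.    1.08  0.07]
shift [74.3 -1.7 -4. ] rv [-0.001  0.    -0.   ]
```

Call:
move_arm(series="20 -1 -4 0 0 0 0.35; 50 -1 -4 0 0 0 0.35; 74 -1 -4 0 0 0 0.35; 74 -1 -4 0 0 0 0.35; 74 -1 -4 0 0 0 0.7; 74 -1 -4 0 0 0 0.7; 74 -1 -4 0 0 0 0.7; 74 -1 -4 0 0 0 0.7")

```text
clock: 14.65
tool_pos: [0.4154, 0.104, 0.0216]
ee_rot: [0.501, 0.499, -0.499, 0.501]
wrist_force: [-1.3, -0.6, 6.7]
width: 0.0332
```

```bash
python3 - <<'E'
from h import *
st(); p=cw(0,.043); print(p); go([*p,.15],-1.5)
E
```

```text
t 14.65 tcp [0.4154 0.104  0.0216] yaw 0.0 tilt [ 0.003  0.    -1.   ] F [-1.3 -0.6  6.7] w 0.0332 q [ 0.08  0.04  2.19 -0.    0.91  0.08]
[ 0.58512561 -0.14201474]
shift [-128.   169.9  246.1] rv [ 0.026 -0.    -0.003]
```

Call:
move_arm(series="-25 0 0 0 0 0 0.7; -65 0 10 0 0 0 0.7; -105 0 40 0 0 0 0.7; -128 0 85 0.026 0 0 0.7; -128 5 140 0.026 0 0 0.7; -128 25 190 0.026 0 0 0.7; -128 60 230 0.026 0 0 0.7; -128 110 246 0.026 0 0 0.7")

```text
clock: 15.65
tool_pos: [0.5245, -0.1446, 0.1482]
ee_rot: [-0.507, -0.492, 0.507, -0.493]
wrist_force: [0.8, 1.0, 0.4]
width: 0.0334
```

```bash
python3 - <<'E'
from h import *
st(); p=cw(0,.043); print(p); go([*p,.15],-1.5)
E
```

```text
t 15.65 tcp [ 0.5245 -0.1446  0.1482] yaw -1.7 tilt [ 0.    -0.001 -1.   ] F [0.8 1.  0.4] w 0.0334 q [-0.4   0.09  1.85 -0.    1.2  -0.37]
[ 0.58512561 -0.14201474]
shift [-1.8 60.6 -4.4] rv [-0.003  0.001 -0.   ]
```

Call:
move_arm(series="0 40 -1 0 0 0 0.7; 0 60 -2 0 0 0 0.7; 20 60 -2 0 0 0 0.7; 50 60 -2 0 0 0 0.7; 80 60 -2 0 0 0 0.7; 102 60 -2 0 0 0 0.7; 102 60 -2 0 0 0 0.7; 102 60 -2 0 0 0 0.7")

```text
clock: 16.65
tool_pos: [0.5836, -0.1416, 0.0462]
ee_rot: [-0.506, -0.493, 0.507, -0.493]
wrist_force: [-0.6, 0.7, -0.8]
width: 0.0334
```

```bash
python3 - <<'E'
from h import *
st(); p=cw(0,.043); go([*p,.029],-1.5)
s=camera("scene");crop(s,200,130,330,240,6,"pics/s14.png")
E
```

```text
t 16.65 tcp [ 0.5836 -0.1416  0.0462] yaw -1.5 tilt [-0. -0. -1.] F [-0.6  0.7 -0.8] w 0.0334 q [-0.35  0.34  1.78 -0.    1.03 -0.33]
shift [17.2  1.6  0.4] rv [0. 0. 0.]
```

View pics/s14.png

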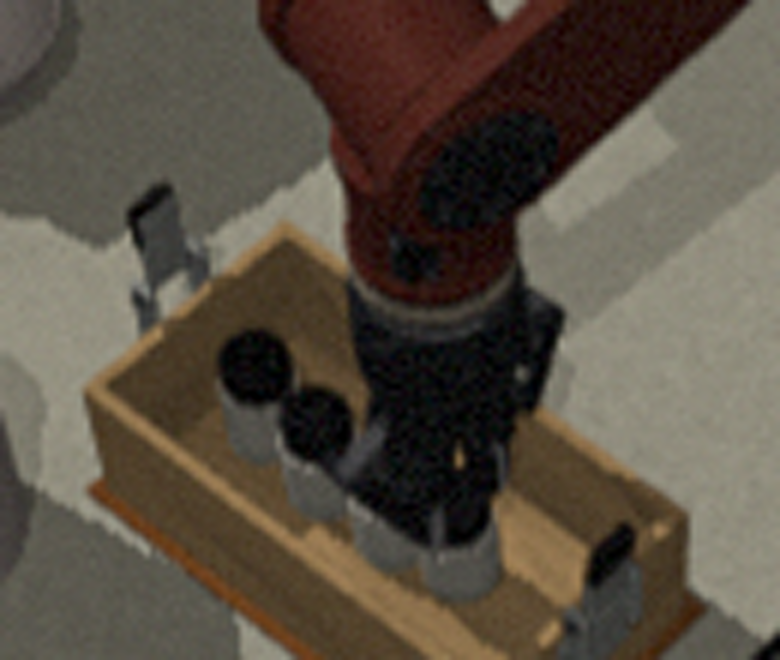

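Call:
move_arm(series="8 1 0 0 0 0 0.7; 14 1 0 0 0 0 0.7; 18 1 0 0 0 0 0.7; 18 1 0 0 0 0 0.7; 18 1 0 0 0 0 0.45; 18 1 0 0 0 0 0.4; 18 1 0 0 0 0 0.4; -20 1 0 0 0 0 0.4")

```text
clock: 17.7
tool_pos: [0.5814, -0.1403, 0.0624]
ee_rot: [-0.505, -0.496, 0.508, -0.491]
wrist_force: [-0.1, -0.9, 0.5]
width: 0.0511
```

Call:
move_arm(series="-50 0 0 0 0 0 0.35; -90 -20 0 0 0 0 0.35; -90 -75 0 0 0 0 0.35; -90 -130 -20 0 0 0 0.35; -90 -165 -60 0 0 0 0.35; -90 -180 -115 -0.026 0 0 0.35; -90 -182 -175 -0.026 0 0 0.35; -90 -184 -235 -0.026 0 0 0.35")

```text
clock: 18.7
tool_pos: [0.4072, 0.0996, 0.1566]
ee_rot: [0.501, 0.499, -0.5, 0.5]
wrist_force: [0.8, 0.1, 0.1]
width: 0.0557
```

```bash
python3 - <<'E'
from h import *
c,r=jars();print(r);s=camera("scene");st(); go([.4123,.3484,.12],0);crop(s,200,130,530,380,2.4,"pics/s15.png")
E
```

```text
[[0.5832, -0.1422], [0.582, -0.1869], [0.5811, -0.2322], [0.5749, -0.2764], [0.4123, 0.3484]]
t 18.8 tcp [0.4064 0.1032 0.1564] yaw 0.5 tilt [ 0.001  0.003 -1.   ] F [0.8 0.5 0.3] w 0.0558 q [ 0.08 -0.2   2.12  0.    1.23  0.07]
shift [  37.     7.8 -245.1] rv [ 0.008 -0.003 -0.001]
```

View pics/s15.png

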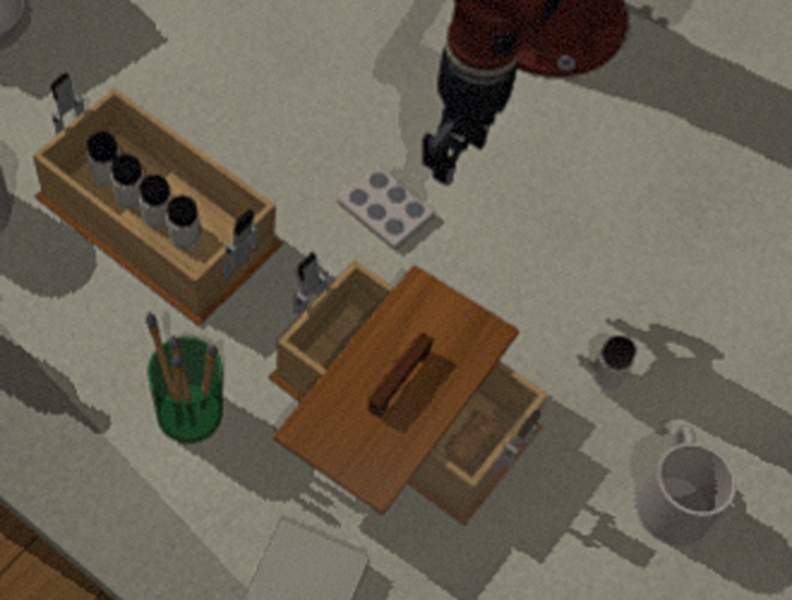

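Call:
move_arm(series="0 4 -50 0 0 0 0.35; 0 7 -105 0 0 0 0.35; 0 7 -160 0 0 0 0.35; 0 7 -210 0 0 0 0.35; 20 7 -240 0 0 0 0.35; 50 7 -245 0 0 0 0.35; 64 7 -245 0 0 0 0.35; 64 7 -245 0 0 0 0.35")

```text
clock: 19.8
tool_pos: [0.4135, 0.3415, 0.0907]
ee_rot: [-0.499, -0.5, 0.501, -0.5]
wrist_force: [0.7, -0.6, 0.5]
width: 0.0552
```

```bash
python3 - <<'E'
from h import *
s=camera("scene");st(); go([.4128,.349,.021],0);crop(s,400,200,520,300,6,"pics/s16.png")
E
```

```text
t 19.85 tcp [0.4144 0.3421 0.092 ] yaw -0.1 tilt [-0.001 -0.001 -1.   ] F [ 1.  -0.   0.1] w 0.0556 q [ 0.56  0.15  1.9  -0.    1.09  0.56]
shift [71.  -1.6 -6.9] rv [-0.001  0.001  0.001]
```

View pics/s16.png

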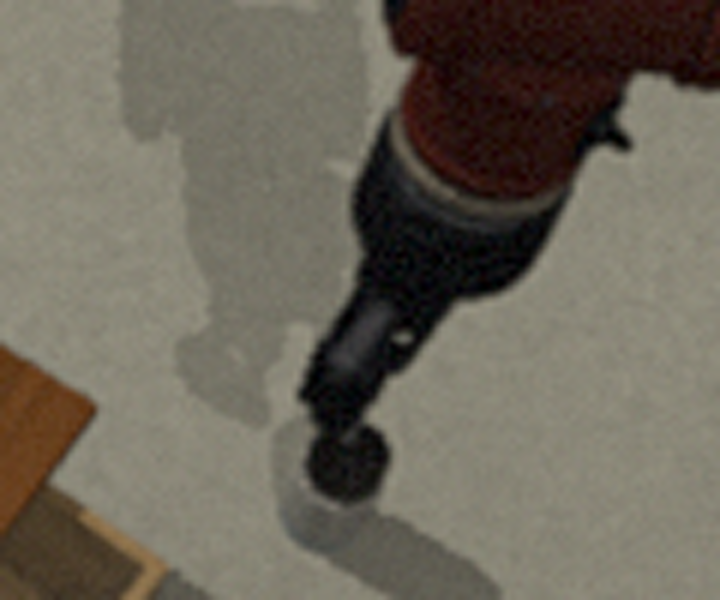

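Call:
move_arm(series="15 -2 -7 0 0 0 0.35; 45 -2 -7 0 0 0 0.35; 71 -2 -7 0 0 0 0.35; 71 -2 -7 0 0 0 0.35; 71 -2 -7 0 0 0 0.7; 71 -2 -7 0 0 0 0.7; 71 -2 -7 0 0 0 0.7; 71 -2 -7 0 0 0 0.7")

```text
clock: 20.85
tool_pos: [0.4134, 0.3508, 0.0225]
ee_rot: [0.501, 0.5, -0.499, 0.5]
wrist_force: [-1.2, -0.8, 3.4]
width: 0.0334
```

```bash
python3 - <<'E'
from h import *
st(); p=cw(0,.088); print(p); go([*p,.15],-1.5)
E
```

```text
t 20.85 tcp [0.4134 0.3508 0.0225] yaw 0.0 tilt [ 0.002  0.002 -1.   ] F [-1.2 -0.8  3.4] w 0.0334 q [0.57 0.26 1.93 0.   0.95 0.57]
[ 0.58630357 -0.09703016]
shift [-127.8  173.2  447.7] rv [ 0.026 -0.002 -0.002]
```

Call:
move_arm(series="-25 0 0 0 0 0 0.7; -65 0 15 0 0 0 0.7; -105 0 50 0 0 0 0.7; -128 0 105 0 0 0 0.7; -128 0 165 0.026 0 0 0.7; -128 0 225 0.026 0 0 0.7; -128 0 285 0.026 0 0 0.7; -128 0 345 0.026 0 0 0.7")

```text
clock: 21.85
tool_pos: [0.4118, 0.0033, 0.1491]
ee_rot: [0.507, 0.493, -0.506, 0.494]
wrist_force: [0.7, 0.3, -0.4]
width: 0.0334
```

```bash
python3 - <<'E'
from h import *
st(); p=cw(0,.086); print(p); go([*p,.15],-1.5)
E
```

```text
t 21.85 tcp [0.4118 0.0033 0.1491] yaw -1.5 tilt [ 0.001 -0.    -1.   ] F [ 0.7  0.3 -0.4] w 0.0334 q [-0.16 -0.21  2.14  0.    1.21 -0.14]
[ 0.58625122 -0.09902947]
shift [ -0.7 177.1  97.8] rv [ 0.001  0.    -0.001]
```

Call:
move_arm(series="0 10 50 0 0 0 0.7; 0 40 85 0 0 0 0.7; 0 80 98 0 0 0 0.7; 0 125 98 0 0 0 0.7; 0 160 98 0 0 0 0.7; 0 177 98 0 0 0 0.7; 0 177 98 0 0 0 0.7; 20 177 98 0 0 0 0.7")

```text
clock: 22.85
tool_pos: [0.5874, -0.0979, 0.1301]
ee_rot: [0.507, 0.492, -0.506, 0.495]
wrist_force: [-0.5, -0.4, -1.1]
width: 0.0331
```

```bash
python3 - <<'E'
from h import *
s=camera("scene");st(); p=cw(0,.086); print(p); go([*p,.045],-1.5);crop(s,200,100,340,240,5,"pics/s17.png")
E
```

```text
t 22.9 tcp [ 0.5839 -0.0969  0.1252] yaw -1.5 tilt [-0.005  0.001 -1.   ] F [-2.3 -0.1 -3. ] w 0.0335 q [-0.28  0.22  1.75 -0.    1.17 -0.26]
[ 0.58625122 -0.09902947]
shift [80.2  2.8  2.2] rv [ 0.    -0.001  0.005]
```

View pics/s17.png

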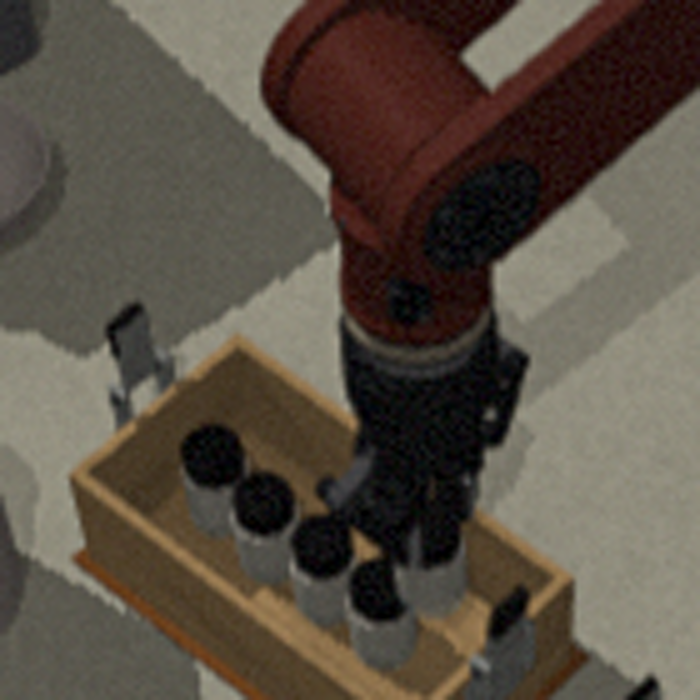

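Call:
move_arm(series="0 1 1 0 0 0 0.7; 15 1 1 0 0 0 0.7; 40 1 1 0 0 0 0.7; 60 1 1 0 0 0 0.7; 60 1 1 0 0 0 0.7; 60 1 1 0 0 0 0.7")

```text
clock: 23.65
tool_pos: [0.5881, -0.0987, 0.0695]
ee_rot: [0.507, 0.493, -0.506, 0.494]
wrist_force: [0.3, -0.8, -0.4]
width: 0.0333
```

```bash
python3 - <<'E'
from h import *
s=camera("scene");st(); p=cw(0,.086); print(p); go([*p,.0295],-1.5);crop(s,230,130,330,240,6,"pics/s18.png")
c=camera("top");crop(c,300,190,430,280,6,"pics/t18.png")
E
```

```text
t 23.7 tcp [ 0.5886 -0.0988  0.0701] yaw -1.5 tilt [ 0.002 -0.001 -1.   ] F [ 0.4 -0.3 -1.6] w 0.0337 q [-0.28  0.3   1.78  0.    1.07 -0.26]
[ 0.58625122 -0.09902947]
shift [40.6 -2.4  0.3] rv [ 0.     0.    -0.002]
```

View pics/s18.png

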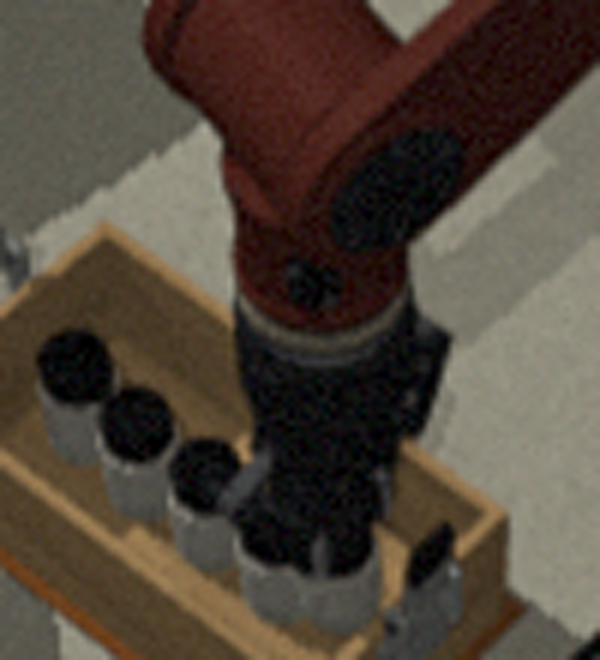

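View pics/t18.png

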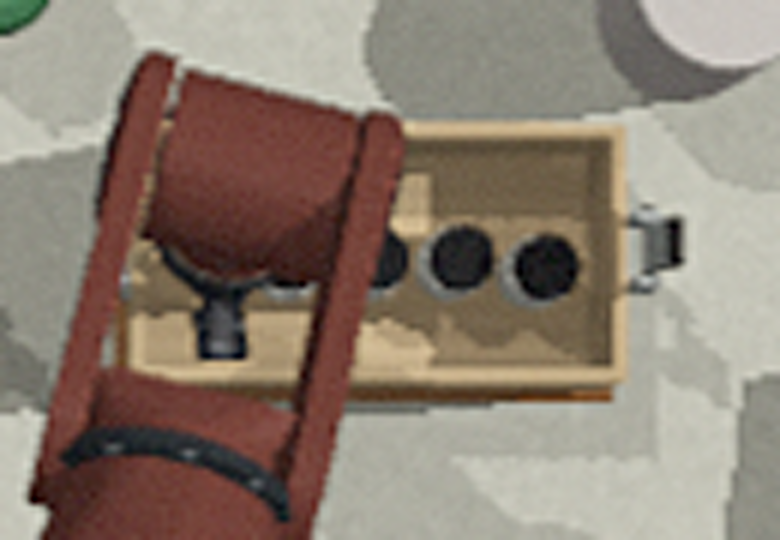

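Call:
move_arm(series="10 -2 0 0 0 0 0.7; 22 -2 0 0 0 0 0.7; 33 -2 0 0 0 0 0.7; 40 -2 0 0 0 0 0.7; 40 -2 0 0 0 0 0.7")

```text
clock: 24.38
tool_pos: [0.5849, -0.0985, 0.0297]
ee_rot: [-0.506, -0.494, 0.507, -0.493]
wrist_force: [-4.7, 1.0, 6.7]
width: 0.0336
```

Call:
move_arm(series="0 0 0 0 0 0 0.45; 0 0 0 0 0 0 0.4; 0 0 0 0 0 0 0.4; -35 0 0 0 0 0 0.4; -75 0 0 0 0 0 0.35; -110 0 0 0 0 0 0.35; -160 -30 0 0 0 0 0.35; -180 -80 0 0 0 0 0.35")

```text
clock: 25.38
tool_pos: [0.508, -0.0973, 0.2133]
ee_rot: [0.507, 0.491, -0.505, 0.496]
wrist_force: [0.5, -0.1, 0.4]
width: 0.0556
```

```bash
python3 - <<'E'
from h import *
s=camera("scene");st();crop(s,200,130,330,240,6,"pics/s19.png")
go([.618,.1945,.20],92.3)
E
```

```text
t 25.43 tcp [ 0.5013 -0.0962  0.2134] yaw -1.5 tilt [-0.    -0.002 -1.   ] F [-4.3  2.3 -0.4] w 0.0552 q [-0.33 -0.04  1.86 -0.    1.32 -0.3 ]
shift [  12.9  109.3 -293.6] rv [ 1.505e+00  1.000e-03 -1.000e-03]
```

View pics/s19.png

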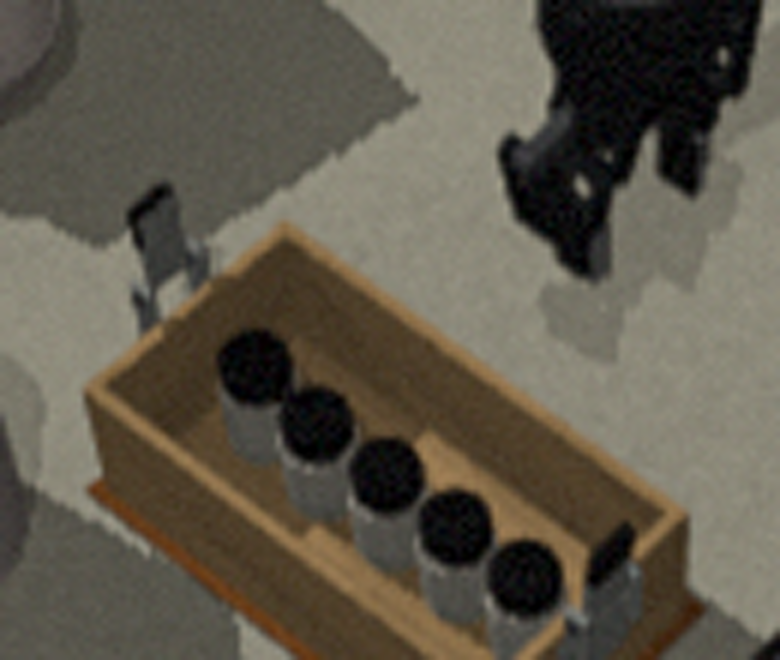

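Call:
move_arm(series="0 0 -15 0.18 0 0 0.5; 0 10 -50 0.36 0 0 0.5; 0 25 -95 0.54 0 0 0.5; 0 45 -140 0.72 0 0 0.5; 0 65 -185 0.9 0 0 0.5; 0 85 -230 1.08 0 0 0.5; 5 100 -270 1.26 0 0 0.5; 12 110 -292 1.44 0 0 0.5")

```text
clock: 26.42
tool_pos: [0.6238, 0.195, 0.1965]
ee_rot: [0.706, 0.036, -0.706, 0.035]
wrist_force: [-1.0, 0.0, -0.8]
width: 0.0427
```

Call:
move_arm(series="0 0 0 0.06 0 0 0.5; 0 0 0 0.06 0 0 0.5; 0 0 0 0.06 0 0 0.5")

```text
clock: 26.8
tool_pos: [0.6231, 0.1924, 0.1969]
ee_rot: [-0.707, -0.016, 0.707, -0.016]
wrist_force: [-0.1, 0.8, 0.5]
width: 0.0427
```

```bash
python3 - <<'E'
from h import *
s=camera("scene");st();crop(s,300,180,450,320,5,"pics/s20.png")
c=camera("top");crop(c,180,160,320,290,5,"pics/t20.png")
go([.6188,.1952,.15],92.3)
print(proj(s,[arm.read_state()["tool_pos"]]))
E
```

```text
t 26.85 tcp [0.6232 0.1923 0.1971] yaw -87.4 tilt [ 0.  0. -1.] F [-0.4 -0.5 -0.1] w 0.0427 q [0.19 0.27 1.55 0.   1.32 1.72]
shift [47.2 -3.1  4.3] rv [ 0.005 -0.     0.   ]
[[366.97059925 271.35986012]]
```

View pics/s20.png

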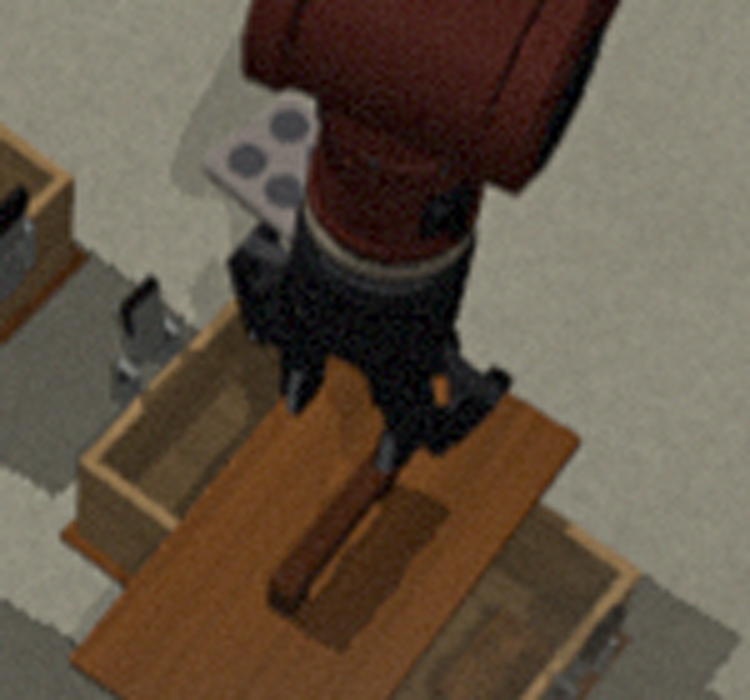

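View pics/t20.png

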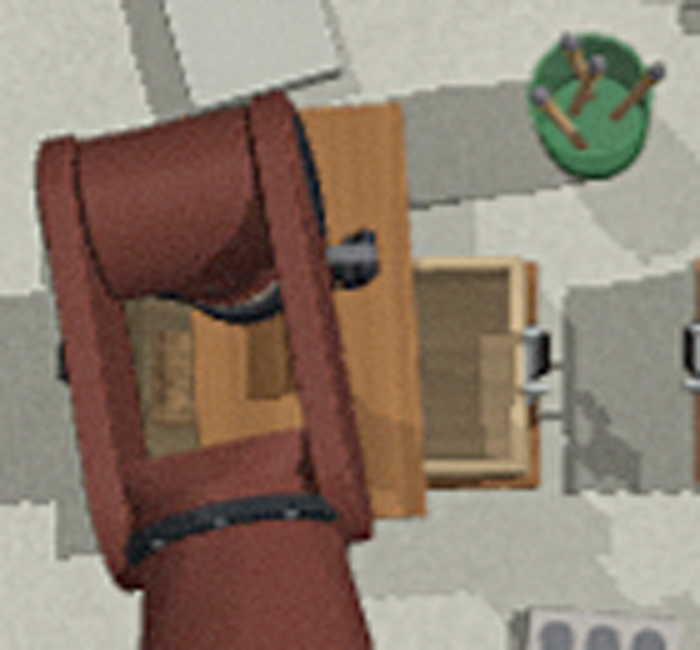

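```bash
python3 - <<'E'
from h import *
s=camera("scene");print(onz(s,[(367,284.6)],.138)); go([.6195,.1952,.15],92.3)
im=cv2.imread("pics/scene0.png");cv2.imwrite("pics/s21.png",cv2.resize(im[255:320,330:410],None,fx=9,fy=9,interpolation=cv2.INTER_CUBIC))
E
```

```text
[[0.62404387 0.19962622 0.138     ]]
shift [47.3 -3.1  3.7] rv [ 0.004 -0.     0.   ]
```

View pics/s21.png

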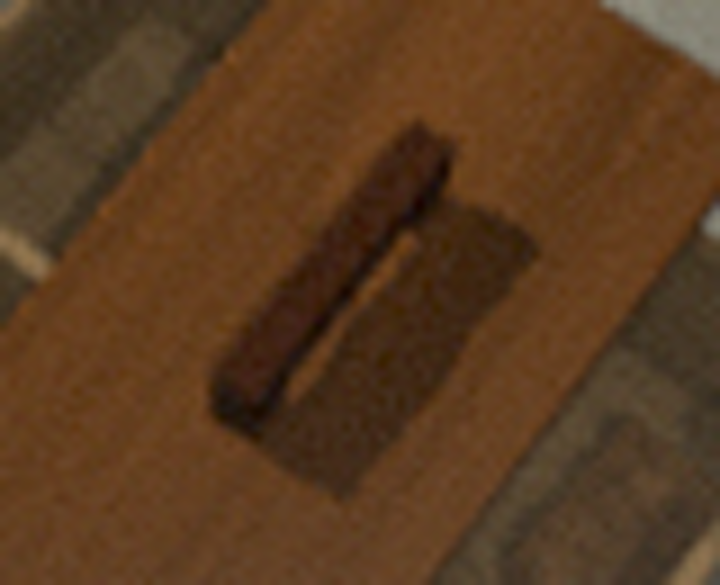

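Call:
move_arm(series="15 -4 2 0.005 0 0 0.5; 40 -4 2 0.005 0 0 0.5; 60 -4 2 0.005 0 0 0.5; 60 -4 2 0.005 0 0 0.5; 60 -4 2 0.005 0 0 0.5")

```text
clock: 27.58
tool_pos: [0.6214, 0.1966, 0.1374]
ee_rot: [0.707, 0.014, -0.707, 0.014]
wrist_force: [-0.5, 0.7, 0.1]
width: 0.0425
```

```bash
python3 - <<'E'
from h import *
s=camera("scene");st();crop(s,320,210,430,310,6,"pics/s22.png")
E
```

```text
t 27.62 tcp [0.6219 0.1967 0.1382] yaw -87.7 tilt [ 0.002  0.    -1.   ] F [-0.1  0.3  0. ] w 0.0429 q [0.2  0.33 1.6  0.   1.22 1.73]
```

View pics/s22.png

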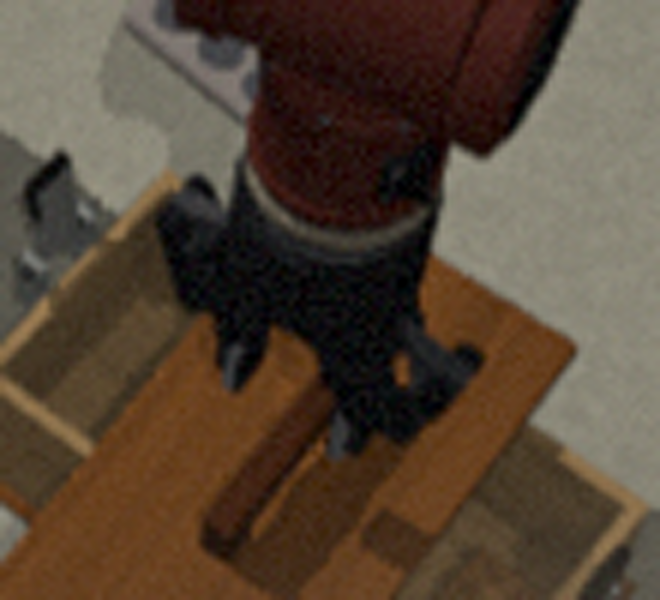

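Call:
move_arm(series="10 0 0 0 0 0 0.5; 18 0 0 0 0 0 0.5; 25 0 0 0 0 0 0.5; 25 0 0 0 0 0 0.5; 25 0 0 0 0 0 0.9; 25 0 0 0 0 0 0.9; 25 0 0 0 0 0 0.9; 25 0 0 0 0 0 0.9", grip_force=60)

```text
clock: 28.62
tool_pos: [0.6212, 0.1966, 0.1123]
ee_rot: [0.707, 0.014, -0.707, 0.014]
wrist_force: [-0.4, -0.3, -0.2]
width: 0.0086
```

```bash
python3 - <<'E'
from h import *
s=camera("scene");st();crop(s,300,210,430,340,5,"pics/s23.png")
E
```

```text
t 28.68 tcp [0.6211 0.1966 0.1123] yaw -87.7 tilt [ 0.  0. -1.] F [ 0.2 -0.5  0.3] w 0.0083 q [0.2  0.35 1.61 0.   1.18 1.73]
```

View pics/s23.png

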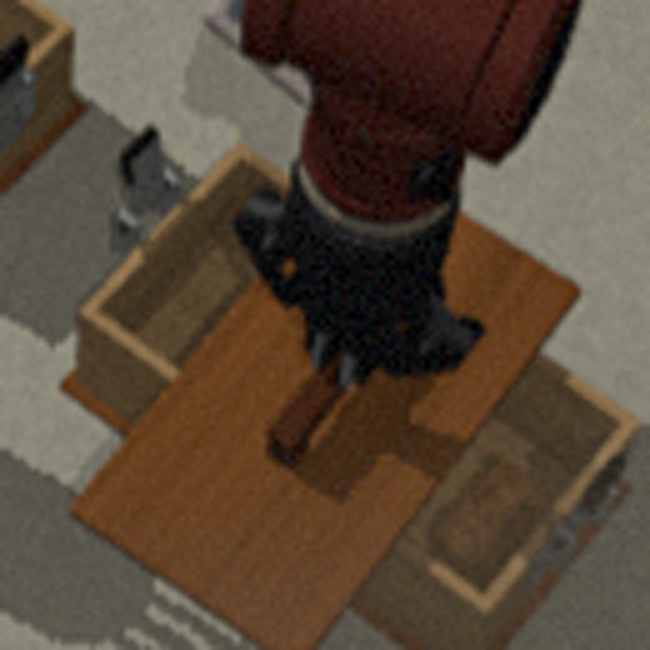

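```bash
python3 - <<'E'
from h import *
s=camera("scene")
for z in(.1123,.12,.13,.14,.15): print(z,proj(s,[[.6211,.1966,z]]))
E
```

```text
0.1123 [[365.79493935 287.72396338]]
0.12 [[366.06993523 286.34673001]]
0.13 [[366.43100785 284.53859065]]
0.14 [[366.79660483 282.70800671]]
0.15 [[367.16681257 280.85455357]]
```

Call:
move_arm(series="0 0 0 0 0 0 1; 0 0 0 0 0 0 1; 0 0 0 0 0 0 1; 0 0 0 0 0 0 1")

```text
clock: 29.22
tool_pos: [0.621, 0.1966, 0.1121]
ee_rot: [-0.707, -0.014, 0.707, -0.014]
wrist_force: [-0.2, -0.4, -0.2]
width: -0.0001
```

```bash
python3 - <<'E'
from h import *
s=camera("scene");st();crop(s,330,240,400,310,10,"pics/s24.png")
E
```

```text
t 29.27 tcp [0.621  0.1965 0.1121] yaw -87.7 tilt [-0. -0. -1.] F [-0.1 -0.2 -0.3] w -0.0001 q [0.2  0.35 1.61 0.   1.18 1.73]
```

View pics/s24.png

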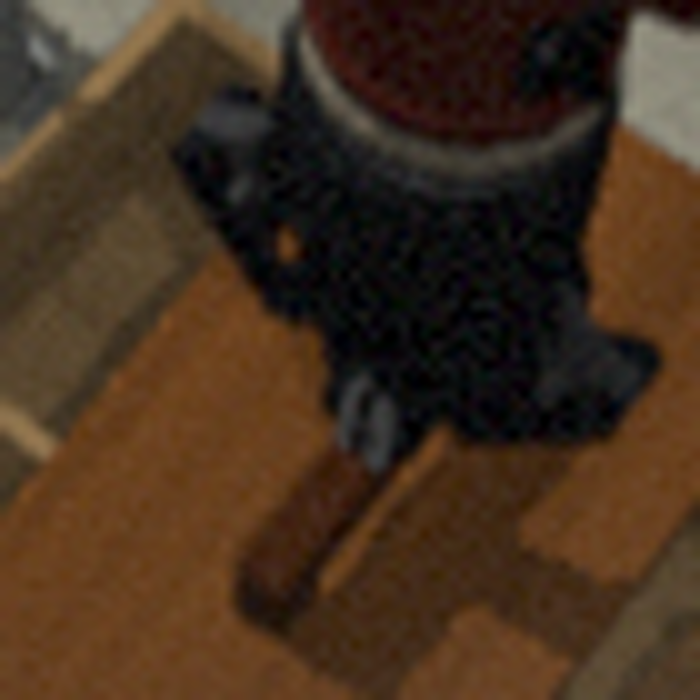

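Call:
move_arm(series="0 0 0 0 0 0 0.5; 0 0 0 0 0 0 0.5; 0 0 0 0 0 0 0.5; 8 0 0 0 0 0 0.5; 15 0 0 0 0 0 0.5; 20 0 0 0 0 0 0.5; 20 0 0 0 0 0 0.5")

```text
clock: 30.15
tool_pos: [0.6203, 0.1964, 0.091]
ee_rot: [-0.706, -0.014, 0.708, -0.014]
wrist_force: [0.2, -0.3, -0.6]
width: 0.0426
```

```bash
python3 - <<'E'
from h import *
s=camera("scene");st();crop(s,330,240,400,310,10,"pics/s25.png")
E
```

```text
t 30.2 tcp [0.6207 0.1965 0.0916] yaw -87.7 tilt [-0.001 -0.    -1.   ] F [-0.5  0.4 -0.9] w 0.0426 q [0.2  0.37 1.63 0.   1.14 1.73]
```

View pics/s25.png

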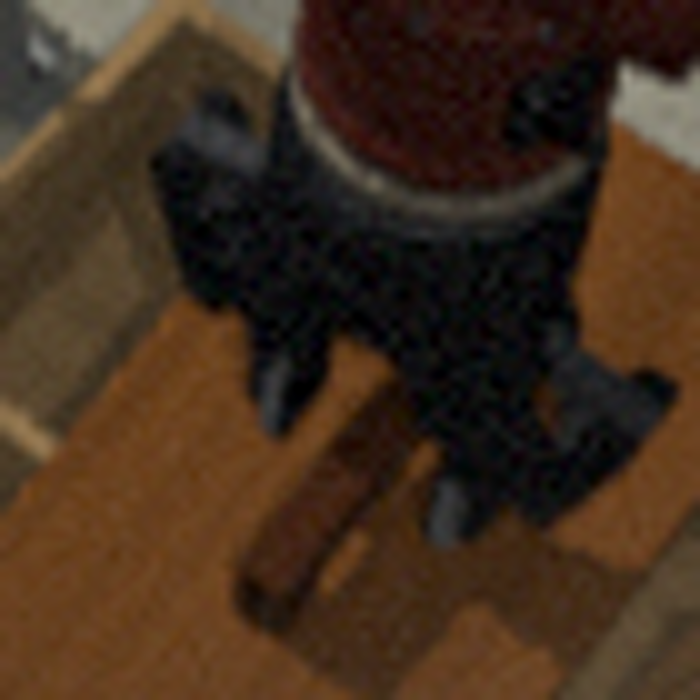

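Call:
move_arm(series="0 0 0 0 0 0 0.7; 0 0 0 0 0 0 0.85; 0 0 0 0 0 0 0.95; 0 0 0 0 0 0 0.95; 0 0 0 0 0 0 0.95", grip_force=60)

```text
clock: 30.82
tool_pos: [0.6216, 0.1963, 0.0928]
ee_rot: [0.707, 0.014, -0.707, 0.014]
wrist_force: [-0.2, -2.0, 4.2]
width: 0.0143
```

```bash
python3 - <<'E'
from h import *
s=camera("scene");st();crop(s,330,240,400,310,10,"pics/s26.png")
E
```

```text
t 30.88 tcp [0.6216 0.1963 0.0929] yaw -87.7 tilt [ 0.001 -0.    -1.   ] F [-0.8 -2.1  4.1] w 0.0144 q [ 0.2   0.37  1.63 -0.    1.14  1.73]
```

View pics/s26.png

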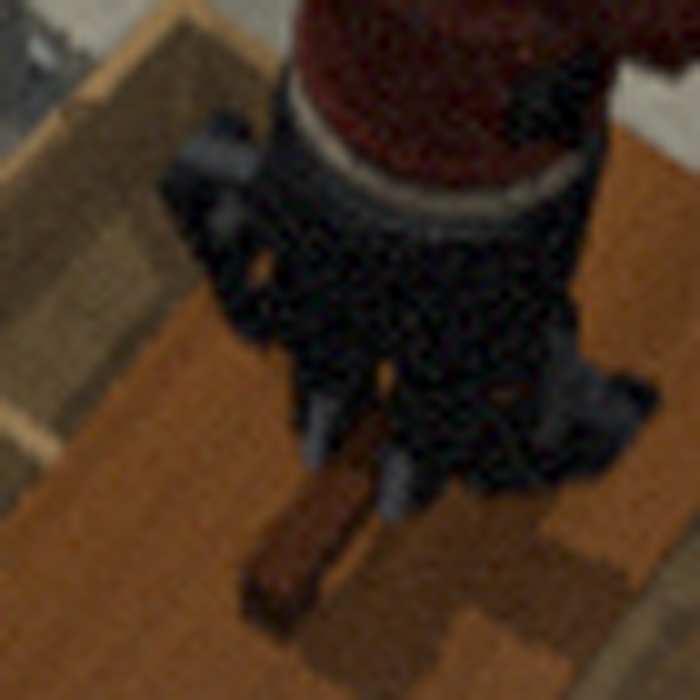

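Call:
move_arm(series="-15 0 0 0 0 0 0.95; -40 0 0 0 0 0 0.95; -80 0 0 0 0 0 0.95; -120 0 0 0 0 0 0.95; -155 0 0 0 0 0 0.95; -170 0 0 0 0 0 0.95; -170 0 0 0 0 0 0.95")

```text
clock: 31.75
tool_pos: [0.6213, 0.1969, 0.2627]
ee_rot: [0.707, 0.014, -0.707, 0.014]
wrist_force: [0.2, 0.6, -3.4]
width: 0.0144
```

```bash
python3 - <<'E'
from h import *
s=camera("scene");st();crop(s,250,100,450,330,3,"pics/s27.png"); go([.584,-.185,.26],-1.5)
E
```

```text
t 31.8 tcp [0.6203 0.1966 0.2608] yaw -87.7 tilt [-0.002 -0.    -1.   ] F [ 0.2 -0.1 -3.7] w 0.014 q [0.2  0.23 1.48 0.   1.43 1.73]
shift [  0.9 379.9  51.5] rv [-1.505e+00  2.000e-03  1.000e-03]
```

View pics/s27.png

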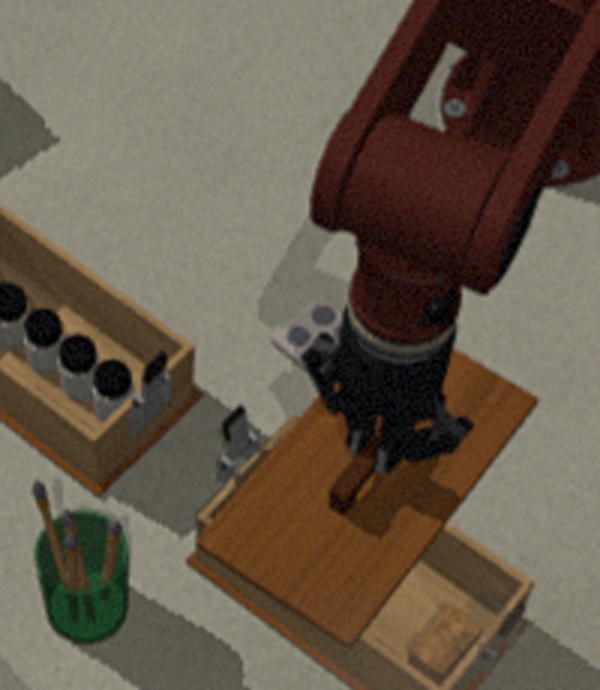

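Call:
move_arm(series="0 15 4 -0.08 0 0 0.95; 0 45 10 -0.22 0 0 0.95; 0 85 17 -0.38 0 0 0.95; 0 130 23 -0.54 0 0 0.95; 0 175 29 -0.7 0 0 0.95; 0 220 34 -0.86 0 0 0.95; 0 265 39 -1.02 0 0 0.95; 0 305 44 -1.18 0 0 0.95")

```text
clock: 32.8
tool_pos: [0.5873, -0.111, 0.2587]
ee_rot: [-0.578, -0.408, 0.58, -0.405]
wrist_force: [0.6, -0.2, -3.5]
width: 0.0141
```

```bash
python3 - <<'E'
from h import *
s=camera("scene");st(); go([.584,-.185,.26],-1.5)
E
```

```text
t 32.85 tcp [ 0.5868 -0.1168  0.2587] yaw -19.8 tilt [-0.006 -0.005 -1.   ] F [ 0.4 -3.6 -2.5] w 0.0144 q [-0.31  0.12  1.61 -0.01  1.42  0.04]
shift [-0.9 20.5 65.1] rv [-0.319  0.006  0.005]
```

Call:
move_arm(series="0 9 30 -0.13 0 0 0.95; 0 17 57 -0.25 0 0 0.95; 0 21 72 -0.325 0 0 0.95; 0 21 72 -0.325 0 0 0.95; 0 21 72 -0.325 0 0 0.95; 0 21 72 -0.325 0 0 0.95")

```text
clock: 33.6
tool_pos: [0.584, -0.1837, 0.2615]
ee_rot: [-0.506, -0.494, 0.506, -0.493]
wrist_force: [0.2, 0.9, -3.1]
width: 0.0142
```

```bash
python3 - <<'E'
from h import *
s=camera("scene");st(); crop(s,190,80,340,220,5,"pics/s28.png");c=camera("top");crop(c,290,170,440,300,5,"pics/t28.png")
E
```

```text
t 33.65 tcp [ 0.5842 -0.1838  0.2618] yaw -1.5 tilt [-0.     0.001 -1.   ] F [ 0.5 -0.3 -2.2] w 0.0143 q [-0.42  0.15  1.57  0.    1.42 -0.39]
```

View pics/s28.png

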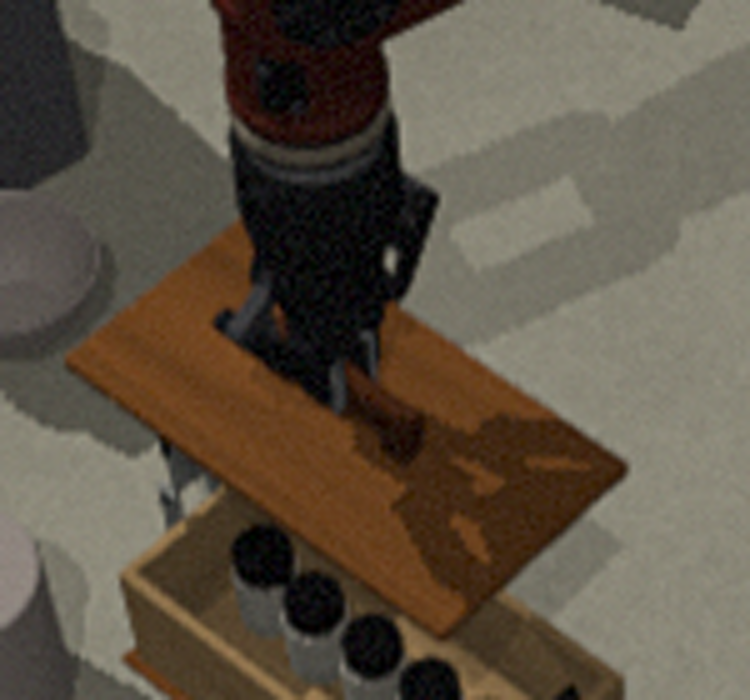

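View pics/t28.png

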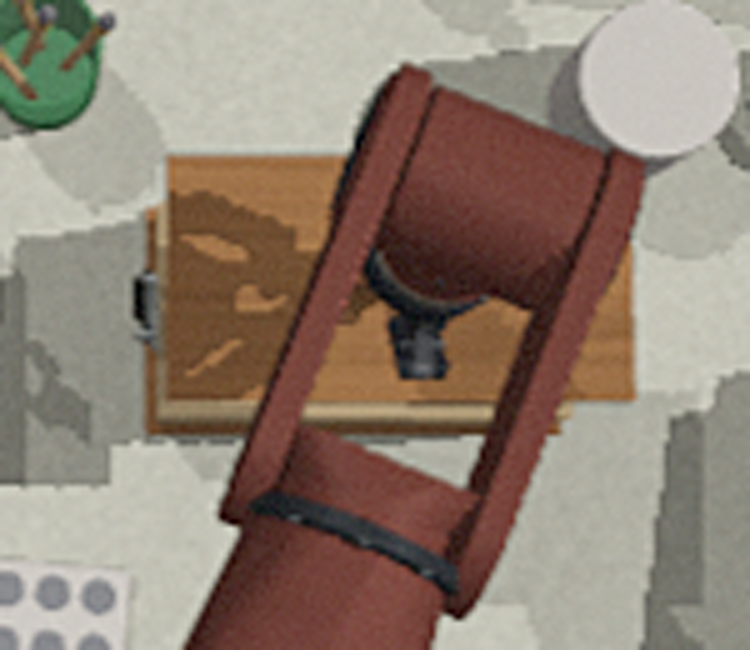

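```bash
python3 - <<'E'
from h import *
c=camera("top"); s=camera("scene"); st()
f=lambda q,o:[((u+.5)/5-.5+o[0],(v+.5)/5-.5+o[1]) for u,v in q]
zt=arm.read_state()["tool_pos"][2]-.0929+.108
P=onz(c,f([(167,155),(635,157),(633,402),(160,402)],(290,170)),zt)
print(P[:,:2].round(4).tolist(),P.mean(0).round(4),np.linalg.norm(P[1]-P[0]),np.linalg.norm(P[2]-P[1]))
for a,b in((1,0),(2,3)): d=P[b]-P[a]; print(np.degrees(np.arctan2(-d[0],d[1])))
P=onz(s,f([(67,360),(627,466),(445,630)],(190,80)),zt)
print(P[:,:2].round(4).tolist(),"centre",(P[0]+P[1])/2,np.linalg.norm(P[1]-P[2]),np.linalg.norm(P[2]-P[0]))
d=P[2]-P[0];print(np.degrees(np.arctan2(-d[0],d[1])))
E
```

```text
t 33.8 tcp [ 0.5843 -0.1842  0.2622] yaw -1.5 tilt [ 0.  0. -1.] F [-0.4  0.2 -2.4] w 0.0142 q [-0.42  0.15  1.57  0.    1.42 -0.39]
[[0.6547, -0.0588], [0.6471, -0.3191], [0.5107, -0.3125], [0.5172, -0.0512]] [ 0.5824 -0.1854  0.2773] 0.2603702503159859 0.13653363386573683
-1.67622622358012
-1.4183254850860796
[[0.6513, -0.3104], [0.5225, -0.0512], [0.6541, -0.0552]] centre [ 0.58692339 -0.18075787  0.27729641] 0.13166255954503206 0.25514364235637194
-0.6175715140798107
```

Call:
move_arm(series="15 -1 2 0 0 0 0.95; 45 -1 2 0 0 0 0.95; 80 -1 2 0 0 0 0.95; 110 -1 2 0 0 0 0.95; 135 -1 2 0 0 0 0.95; 145 -1 2 0 0 0 0.95; 145 -1 2 0 0 0 0.95; 145 -1 2 0 0 0 0.95")

```text
clock: 34.8
tool_pos: [0.5842, -0.1873, 0.1185]
ee_rot: [0.507, 0.493, -0.506, 0.494]
wrist_force: [0.7, 0.9, -2.6]
width: 0.0145
```

```bash
python3 - <<'E'
from h import *
s=camera("scene");st(); crop(s,190,120,340,260,5,"pics/s29.png");c=camera("top");crop(c,290,180,440,290,5,"pics/t29.png")
E
```

```text
t 34.85 tcp [ 0.5843 -0.1873  0.1188] yaw -1.5 tilt [ 0.003 -0.001 -1.   ] F [ 0.1  0.3 -2.4] w 0.0141 q [-0.42  0.27  1.71 -0.    1.16 -0.4 ]
```

View pics/s29.png

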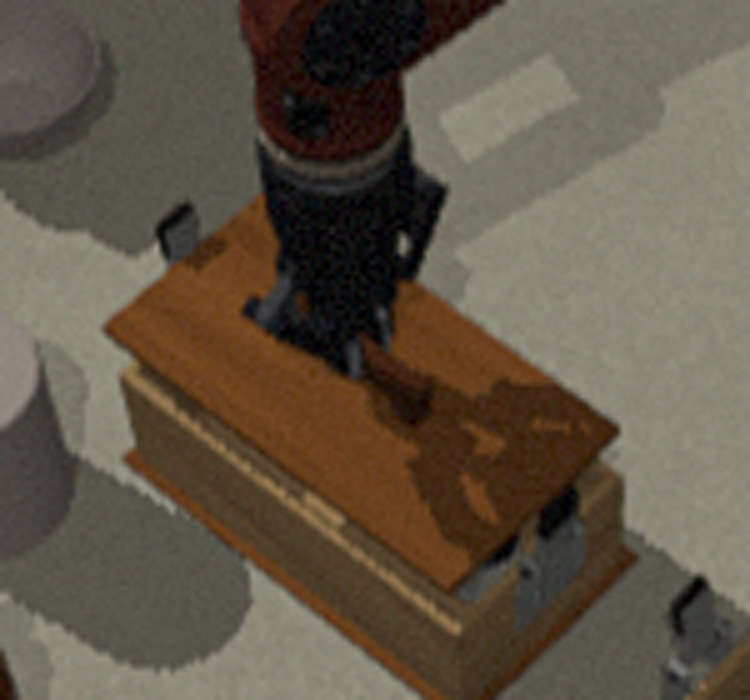

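View pics/t29.png

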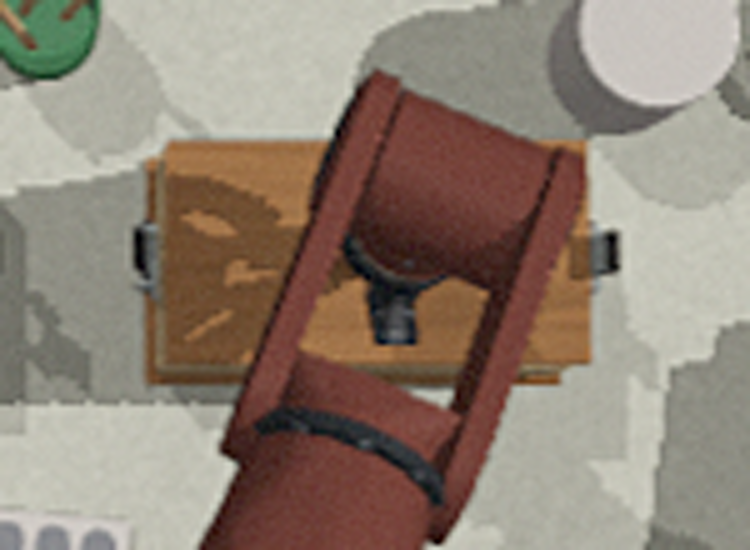

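```bash
python3 - <<'E'
from h import *
c=camera("top"); s=camera("scene")
f=lambda q,o:[((u+.5)/5-.5+o[0],(v+.5)/5-.5+o[1]) for u,v in q]
zt=.134
P=onz(c,f([(165,142),(586,142),(590,363),(158,363)],(290,180)),zt)
print(P[:,:2].round(4).tolist(),P.mean(0).round(4),np.linalg.norm(P[1]-P[0]),np.linalg.norm(P[2]-P[1]))
P=onz(s,f([(105,328),(620,431),(448,585)],(190,120)),zt)
print(P[:,:2].round(4).tolist(),"centre",(P[0]+P[1])/2,np.linalg.norm(P[1]-P[2]),np.linalg.norm(P[2]-P[0]))
E
```

```text
[[0.6536, -0.0617], [0.6472, -0.3193], [0.5118, -0.3165], [0.5183, -0.0538]] [ 0.5827 -0.1878  0.134 ] 0.2576999685200098 0.1354203946920014
[[0.6511, -0.3139], [0.5234, -0.0532], [0.6558, -0.0602]] centre [ 0.58726052 -0.18355291  0.134     ] 0.13258126554908148 0.2537723910060932
```

Call:
move_arm(series="6 -1 0 0 0 0 0.95; 12 -1 0 0 0 0 0.95; 18 -1 0 0 0 0 0.95; 23 -1 0 0 0 0 0.95; 27 -1 0 0 0 0 0.95; 30 -1 0 0 0 0 0.95; 30 -1 0 0 0 0 0.95")

```text
clock: 35.88
tool_pos: [0.5828, -0.1864, 0.0931]
ee_rot: [0.506, 0.494, -0.506, 0.493]
wrist_force: [-10.5, 9.2, 23.7]
width: 0.0143
```

```bash
python3 - <<'E'
from h import *
s=camera("scene");st(); crop(s,190,120,340,260,5,"pics/s30.png");c=camera("top");crop(c,290,180,440,290,5,"pics/t30.png")
E
```

```text
t 35.92 tcp [ 0.5827 -0.1864  0.0931] yaw -1.5 tilt [-0.  0. -1.] F [-10.2   8.3  23.5] w 0.0144 q [-0.42  0.3   1.73  0.    1.12 -0.4 ]
```

View pics/s30.png

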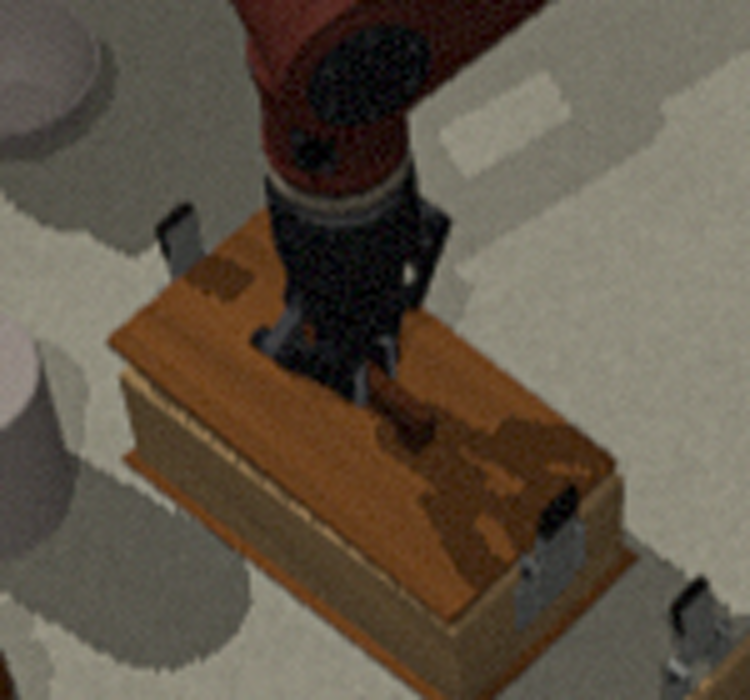

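View pics/t30.png

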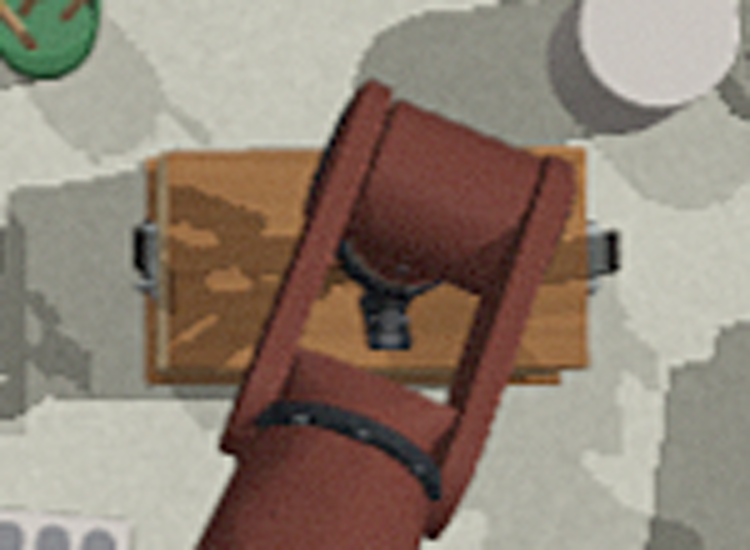

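Call:
move_arm(series="-6 -1 -1 0 0 0 0.95; -6 -2 -4 0 0 0 0.95; -6 -2 -4 0 0 0 0.95; -3 -2 -4 0 0 0 0.95; 0 -2 -4 0 0 0 0.95; 2 -2 -4 0 0 0 0.95; 4 -2 -4 0 0 0 0.95; 4 -2 -4 0 0 0 0.95")

```text
clock: 36.98
tool_pos: [0.5803, -0.1834, 0.0832]
ee_rot: [-0.506, -0.493, 0.507, -0.494]
wrist_force: [-0.5, -4.0, 2.5]
width: 0.0142
```

```bash
python3 - <<'E'
from h import *
s=camera("scene");st(); crop(s,190,120,340,260,5,"pics/s31.png");c=camera("top");crop(c,290,180,440,290,5,"pics/t31.png")
E
```

```text
t 37.02 tcp [ 0.5803 -0.1834  0.0832] yaw -1.5 tilt [ 0.    -0.001 -1.   ] F [-0.3 -5.1  2.6] w 0.0145 q [-0.42  0.3   1.74 -0.    1.1  -0.39]
```

View pics/s31.png

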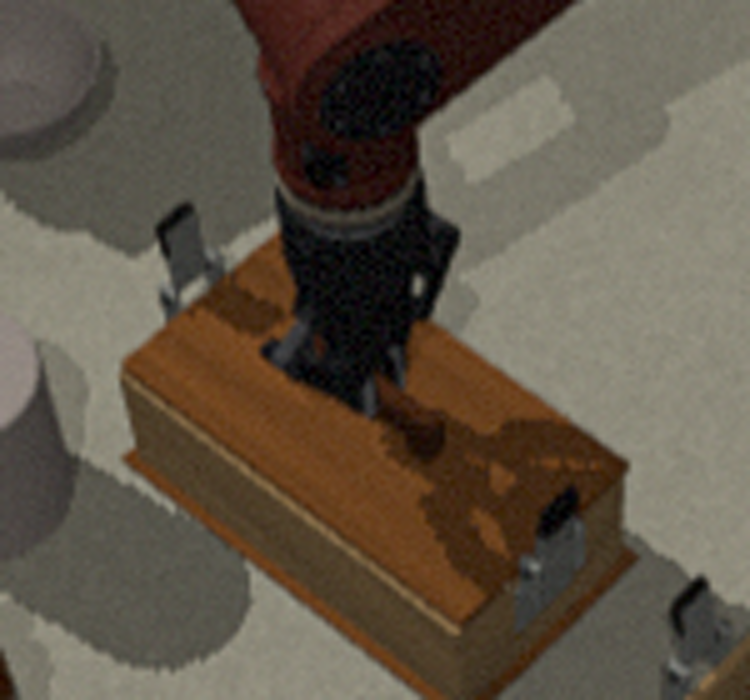

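View pics/t31.png

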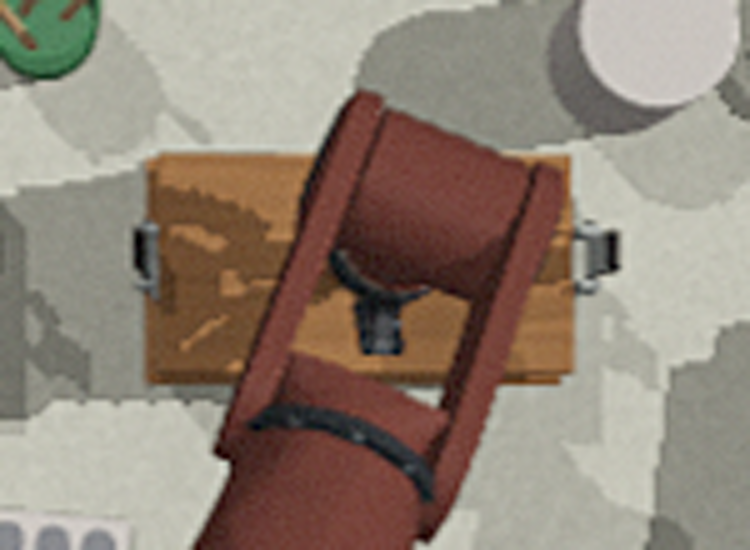

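Call:
move_arm(series="2 0 0 0 0 0 0.95; 3 0 0 0 0 0 0.95; 3 0 0 0 0 0 0.95; 0 0 0 0 0 0 0.8; 0 0 0 0 0 0 0.55; 0 0 0 0 0 0 0.5; -30 0 0 0 0 0 0.5; -80 0 0 0 0 0 0.5")

```text
clock: 38.08
tool_pos: [0.5778, -0.1812, 0.1603]
ee_rot: [-0.506, -0.496, 0.507, -0.491]
wrist_force: [0.5, -0.4, 0.6]
width: 0.0428
```

Call:
move_arm(series="-40 0 0 0 0 0 1; -80 -40 0 0 0 0 1; -80 -80 0 0 0 0 1; -80 -80 0 0 0 0 1")

```text
clock: 38.58
tool_pos: [0.4982, -0.1799, 0.2428]
ee_rot: [-0.507, -0.494, 0.507, -0.493]
wrist_force: [0.5, 0.4, -0.2]
width: -0.0002
```

```bash
python3 - <<'E'
from h import *
s=camera("scene");st(); crop(s,190,120,340,260,5,"pics/s32.png");c=camera("top");crop(c,290,180,440,290,5,"pics/t32.png")
for y in(.138,-.138):
    h=cw(0,y);print(h, go([*h,.25],-1.5))
E
```

```text
t 38.62 tcp [ 0.4995 -0.1801  0.2427] yaw -1.5 tilt [-0.     0.001 -1.   ] F [ 0.  -0.1  0.5] w 0.0001 q [-0.48 -0.02  1.79  0.    1.38 -0.45]
shift [  -7.3   83.9 -135.5] rv [ 0.    -0.001 -0.   ]
[ 0.58761242 -0.04704729] None
shift [ -7.5  83.9 140.5] rv [ 0.    -0.001 -0.   ]
[ 0.58038758 -0.32295271] None
```

View pics/s32.png

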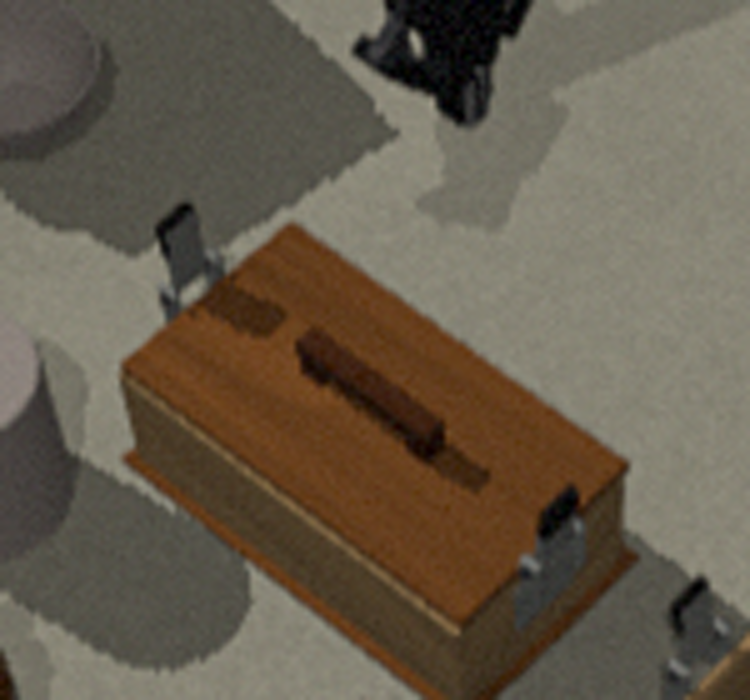

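View pics/t32.png

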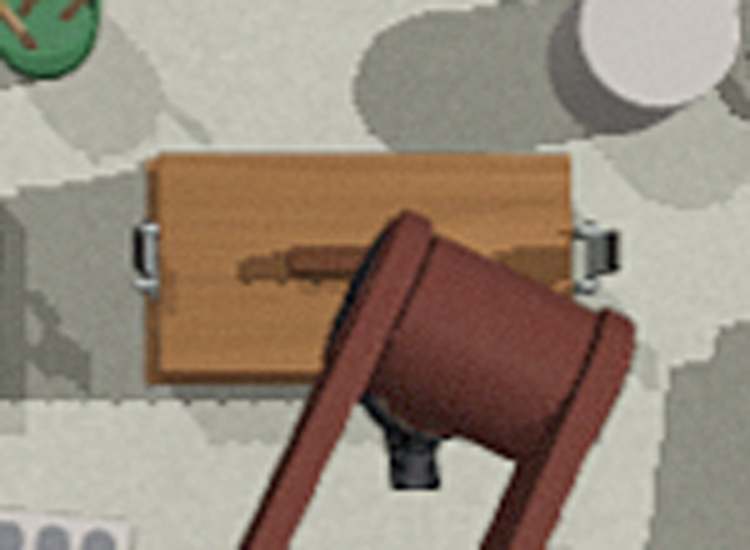

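```bash
python3 - <<'E'
from h import *
s=camera("scene"); p=arm.read_state()["tool_pos"]
for d in(0,.01,.02,.03,.04): print(d,proj(s,[p+[0,0,d]]).round(1))
crop(s,255,115,305,165,14,"pics/s33.png")
E
```

```text
0 [[281.9 150.9]]
0.01 [[281.7 148.4]]
0.02 [[281.6 145.8]]
0.03 [[281.4 143.2]]
0.04 [[281.2 140.6]]
```

View pics/s33.png

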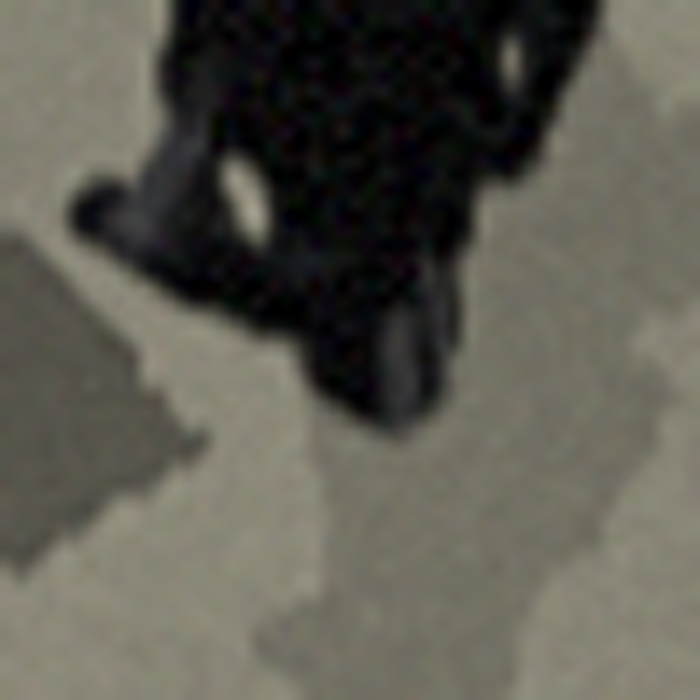

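Call:
move_arm(series="0 0 -50 0 0 0 1; 0 20 -100 0 0 0 1; 0 50 -150 0 0 0 1; 0 75 -174 0 0 0 1; 0 83 -174 0 0 0 1; 40 83 -174 0 0 0 1; 80 83 -174 0 0 0 1; 80 83 -174 0 0 0 1")

```text
clock: 39.72
tool_pos: [0.5841, -0.0092, 0.1582]
ee_rot: [-0.504, -0.496, 0.509, -0.49]
wrist_force: [-0.6, 0.2, -0.1]
width: 0.0001
```

```bash
python3 - <<'E'
from h import *
s=camera("scene");st(); crop(s,240,140,370,270,6,"pics/s34.png");go([.587,-.008,.1105],-1.5)
E
```

```text
t 39.77 tcp [ 0.5864 -0.0094  0.1612] yaw -1.5 tilt [-0.005  0.    -1.   ] F [0.3 0.2 0.1] w 0.0001 q [-0.14  0.17  1.74 -0.    1.24 -0.11]
shift [50.7  0.8 -1.4] rv [-0.001 -0.     0.005]
```

View pics/s34.png

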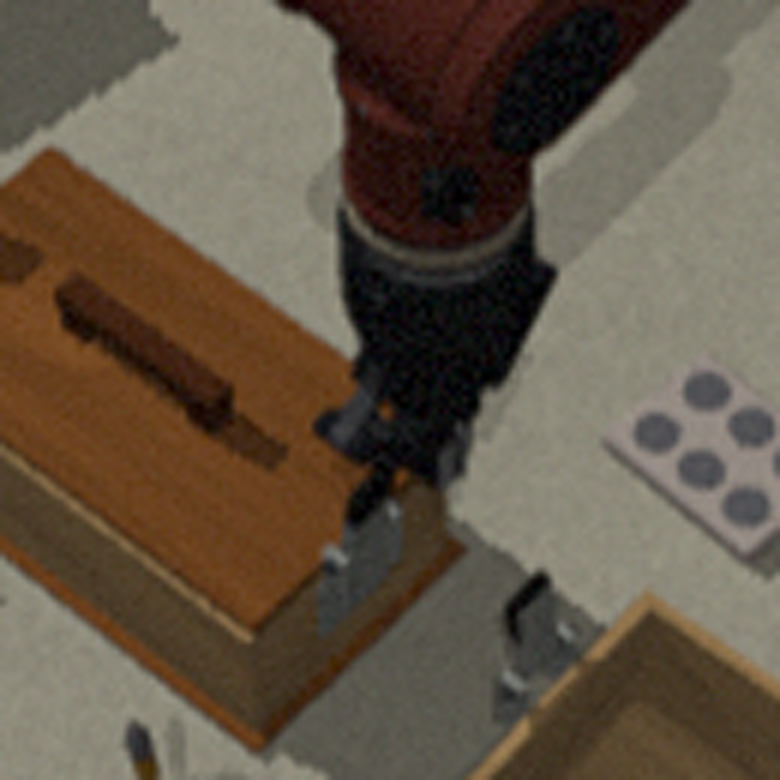

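Call:
move_arm(series="15 1 -2 0 0 0 1; 35 1 -2 0 0 0 1; 50 1 -2 0 0 0 1; 50 1 -2 0 0 0 1; 50 1 -2 0 0 0 1")

```text
clock: 40.4
tool_pos: [0.589, -0.0069, 0.1133]
ee_rot: [0.507, 0.493, -0.506, 0.494]
wrist_force: [0.4, 0.4, 0.1]
width: -0.0003
```

```bash
python3 - <<'E'
from h import *
s=camera("scene");st(); crop(s,240,140,370,270,6,"pics/s35.png");go([.587,-.032,.1105],-1.5)
E
```

```text
t 40.45 tcp [ 0.5894 -0.0069  0.1137] yaw -1.5 tilt [ 0.001 -0.    -1.   ] F [-0.2  0.8 -0.7] w -0.0001 q [-0.13  0.23  1.77 -0.    1.14 -0.1 ]
shift [ 3.2 -1.7 25.1] rv [ 0.     0.    -0.001]
```

View pics/s35.png

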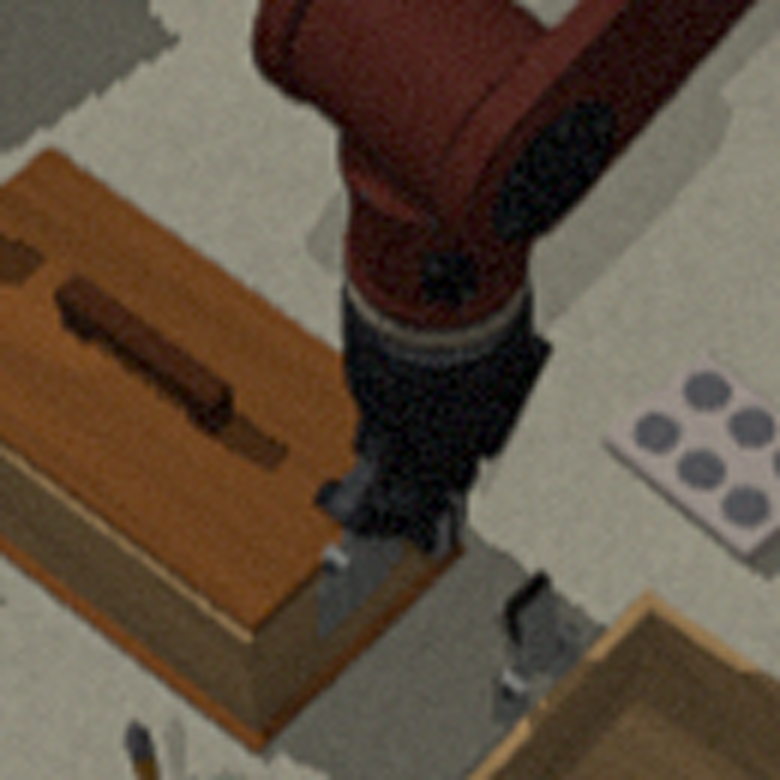

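Call:
move_arm(series="3 -1 12 0 0 0 1; 3 -1 24 0 0 0 1; 3 -1 34 0 0 0 1; 5 -1 44 0 0 0 1; 10 -1 52 0 0 0 1; 16 -1 58 0 0 0 1; 16 -1 58 0 0 0 1")

```text
clock: 41.32
tool_pos: [0.5859, -0.0655, 0.0962]
ee_rot: [-0.506, -0.493, 0.507, -0.493]
wrist_force: [0.2, 0.1, 0.7]
width: 0.0001
```

```bash
python3 - <<'E'
from h import *
s=camera("scene");st(); crop(s,240,140,370,270,6,"pics/s36.png");go([.587,-.072,.0795],-1.5)
E
```

```text
t 41.38 tcp [ 0.5857 -0.0651  0.0962] yaw -1.5 tilt [-0.001  0.    -1.   ] F [-0.1  0.3 -0.2] w -0.0002 q [-0.23  0.25  1.78 -0.    1.12 -0.2 ]
shift [16.7  1.5  6.8] rv [-0.     0.     0.001]
```

View pics/s36.png

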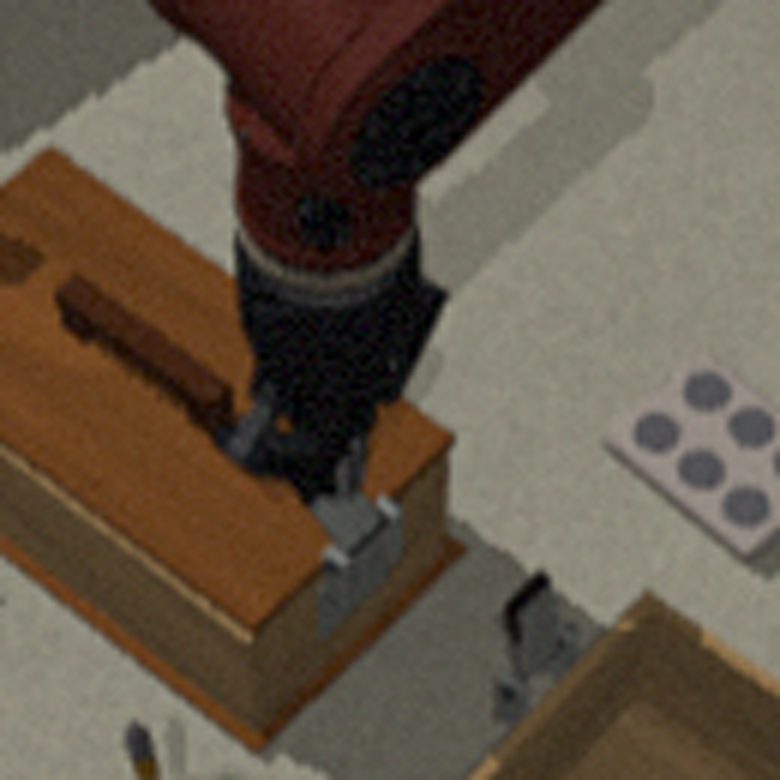

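Working: the clamp has gone to a low angle. I'll press it the rest of the way.

Call:
move_arm(series="5 1 3 0 0 0 1; 10 1 5 0 0 0 1; 14 1 5 0 0 0 1; 17 1 5 0 0 0 1; 17 1 5 0 0 0 1")

```text
clock: 42.0
tool_pos: [0.5872, -0.0697, 0.0798]
ee_rot: [0.507, 0.493, -0.506, 0.493]
wrist_force: [-0.1, 0.7, 0.8]
width: 0.0002
```

```bash
python3 - <<'E'
from h import *
s=camera("scene");st(); crop(s,240,140,370,270,6,"pics/s37.png")
E
```

```text
t 42.05 tcp [ 0.5871 -0.0695  0.0797] yaw -1.5 tilt [-0.     0.001 -1.   ] F [ 0.2 -1.5  1. ] w 0.0001 q [-0.24  0.27  1.78  0.    1.09 -0.21]
```

View pics/s37.png

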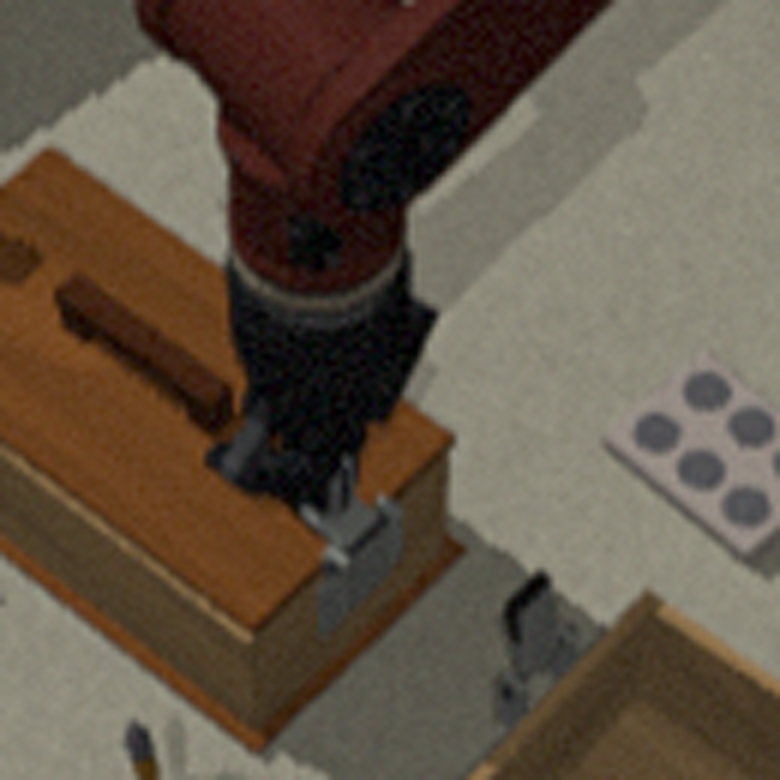

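Almost level. I'll press in small steps until the force rises.

Call:
move_arm(series="2 0 2 0 0 0 1; 3 0 3 0 0 0 1; 4 0 3 0 0 0 1; 4 0 3 0 0 0 1")

```text
clock: 42.55
tool_pos: [0.5868, -0.0728, 0.0758]
ee_rot: [-0.506, -0.494, 0.507, -0.493]
wrist_force: [-0.4, 1.2, 0.5]
width: 0.0001
```

Call:
move_arm(series="2 0 1 0 0 0 1; 3 0 1 0 0 0 1; 4 0 1 0 0 0 1; 4 0 1 0 0 0 1")

```text
clock: 43.05
tool_pos: [0.5871, -0.0737, 0.0742]
ee_rot: [-0.506, -0.494, 0.506, -0.493]
wrist_force: [-4.5, 2.3, 11.9]
width: -0.0001
```

Call:
move_arm(series="2 0 0 0 0 0 1; 2 0 0 0 0 0 1; -20 0 0 0 0 0 1; -60 0 0 0 0 0 1; -100 0 0 0 0 0 1; -150 0 0 0 0 0 1; -150 -40 0 0 0 0 1; -150 -40 0 0 0 0 1")

```text
clock: 44.05
tool_pos: [0.5448, -0.073, 0.2216]
ee_rot: [-0.506, -0.494, 0.507, -0.493]
wrist_force: [0.5, 0.6, -0.0]
width: 0.0001
```

```bash
python3 - <<'E'
from h import *
s=camera("scene");st(); crop(s,200,140,330,270,6,"pics/s38.png")
h=cw(0,-.138);print(h);go([h[0],h[1]-.040,.225],-1.5)
E
```

```text
t 44.1 tcp [ 0.546  -0.0731  0.2215] yaw -1.5 tilt [-0.001 -0.001 -1.   ] F [ 0.7 -0.1  0.5] w 0.0001 q [-0.26  0.04  1.76 -0.    1.34 -0.23]
[ 0.58038758 -0.32295271]
shift [ -3.4  42.  288.8] rv [-0.     0.001  0.001]
```

View pics/s38.png

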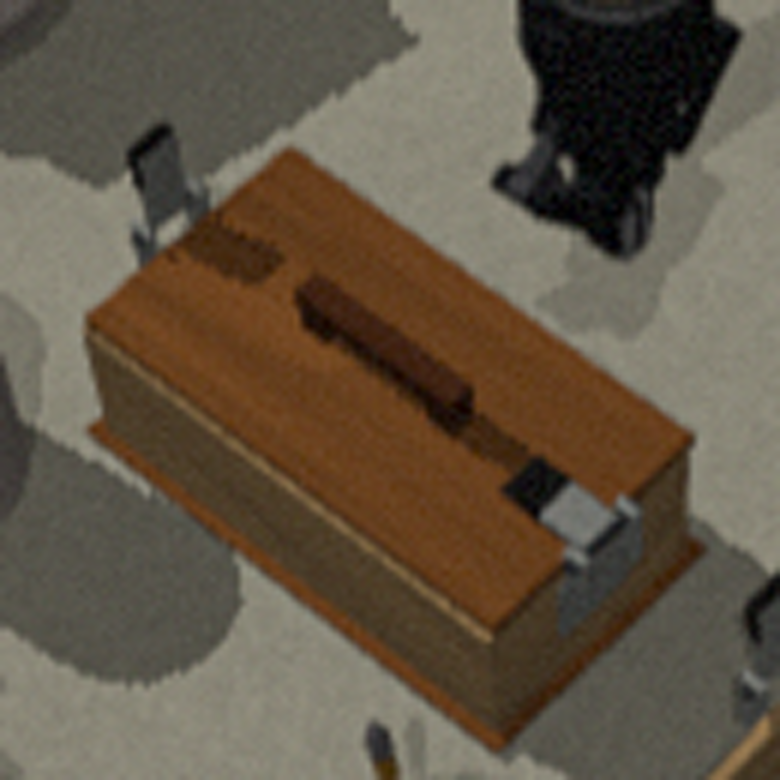

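Call:
move_arm(series="0 0 50 0 0 0 1; 0 0 105 0 0 0 1; 0 0 160 0 0 0 1; 0 10 215 0 0 0 1; 0 25 260 0 0 0 1; 0 38 284 0 0 0 1; 0 42 289 0 0 0 1; 20 42 289 0 0 0 1")

```text
clock: 45.1
tool_pos: [0.583, -0.3635, 0.2029]
ee_rot: [0.507, 0.492, -0.506, 0.495]
wrist_force: [-0.4, -0.3, 0.7]
width: -0.0001
```

```bash
python3 - <<'E'
from h import *
s=camera("scene");st(); crop(s,160,80,310,220,5,"pics/s39.png")
go([.5804,-.363,.112],-1.5)
E
```

```text
t 45.15 tcp [ 0.5804 -0.3611  0.1976] yaw -1.5 tilt [-0.004  0.003 -1.   ] F [-0.6  0.8 -2.8] w -0.0001 q [-0.66  0.34  1.46  0.    1.35 -0.63]
shift [85.5  0.4  2.2] rv [ 0.001 -0.003  0.004]
```

View pics/s39.png

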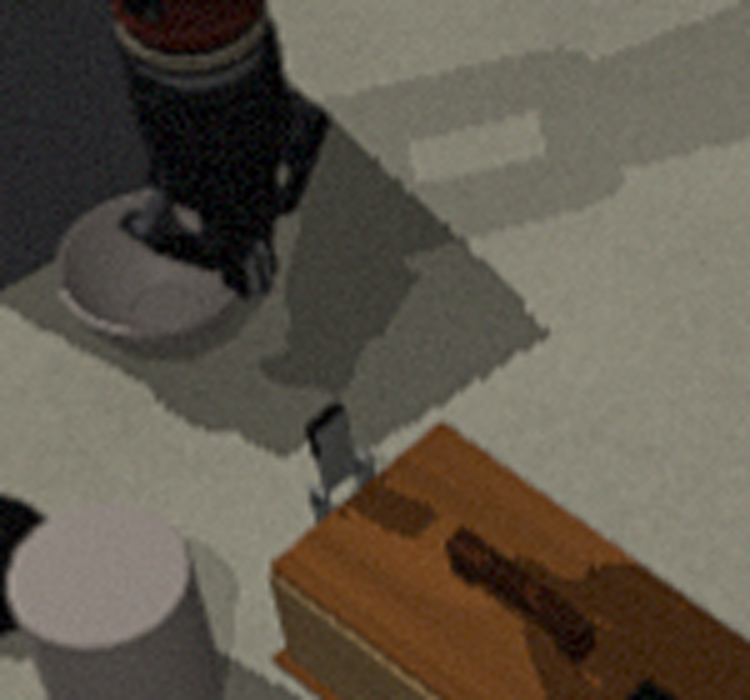

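```bash
python3 - <<'E'
from h import *
c=camera("top");s=camera("scene")
for z in(.08,.1,.12,.14,.16,.18): print(z,onz(c,[(421.5,188)],z).round(3)[0,:2],onz(s,[(179,195)],z).round(3)[0,:2])
st()
E
```

```text
0.08 [ 0.717 -0.379] [ 0.709 -0.392]
0.1 [ 0.714 -0.374] [ 0.716 -0.379]
0.12 [ 0.71 -0.37] [ 0.724 -0.365]
0.14 [ 0.707 -0.365] [ 0.731 -0.352]
0.16 [ 0.703 -0.361] [ 0.739 -0.338]
0.18 [ 0.7   -0.356] [ 0.747 -0.324]
t 45.25 tcp [ 0.5799 -0.3604  0.1987] yaw -1.4 tilt [-0.005  0.004 -1.   ] F [ 0.4 -0.4  0.1] w -0.0003 q [-0.66  0.34  1.46  0.    1.35 -0.63]
```

Call:
move_arm(series="20 0 2 0 0 0 1; 50 0 2 0 0 0 1; 75 0 2 0 0 0 1; 86 0 2 0 0 0 1; 86 0 2 0 0 0 1; 86 0 2 0 0 0 1")

```text
clock: 46.0
tool_pos: [0.5823, -0.3653, 0.1175]
ee_rot: [0.507, 0.493, -0.506, 0.494]
wrist_force: [0.2, -0.9, -0.1]
width: -0.0
```

```bash
python3 - <<'E'
from h import *
s=camera("scene");st(); crop(s,160,80,310,220,5,"pics/s40.png")
go([.5804,-.338,.1105],-1.5)
E
```

```text
t 46.05 tcp [ 0.5825 -0.3655  0.1179] yaw -1.5 tilt [ 0.002 -0.002 -1.   ] F [ 1.5 -0.1  0.7] w -0.0003 q [-0.66  0.41  1.52  0.    1.21 -0.64]
shift [  7.3  -2.8 -27.4] rv [ 0.     0.002 -0.002]
```

View pics/s40.png

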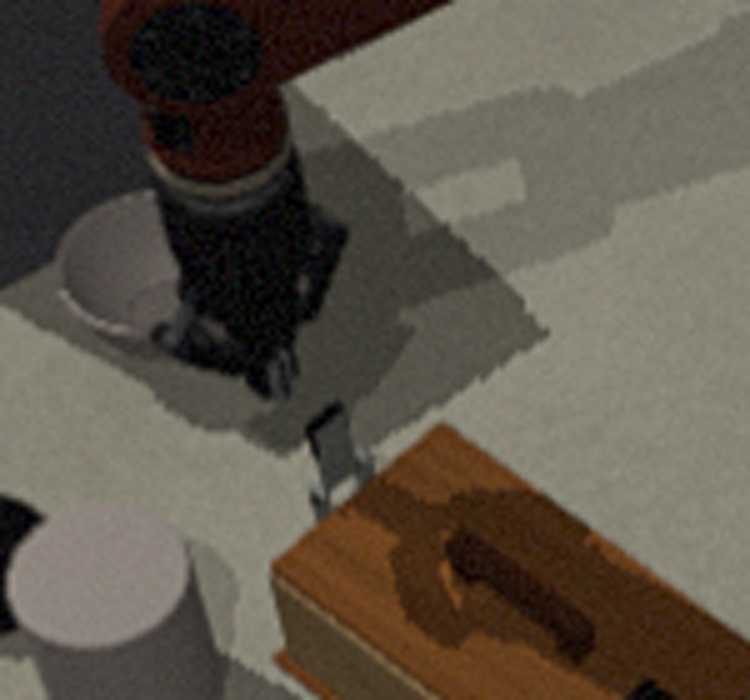

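Call:
move_arm(series="6 -3 -14 0 0 0 1; 6 -3 -27 0 0 0 1; 7 -3 -37 0 0 0 1; 9 -3 -47 0 0 0 1; 14 -3 -55 0 0 0 1; 20 -3 -61 0 0 0 1; 20 -3 -61 0 0 0 1")

```text
clock: 46.92
tool_pos: [0.5801, -0.3024, 0.0953]
ee_rot: [0.507, 0.494, -0.506, 0.493]
wrist_force: [0.1, 0.1, -0.4]
width: 0.0001
```

```bash
python3 - <<'E'
from h import *
s=camera("scene");st(); crop(s,180,110,310,220,6,"pics/s41.png")
E
```

```text
t 46.98 tcp [ 0.58   -0.3029  0.0954] yaw -1.5 tilt [-0.     0.001 -1.   ] F [-0.8 -0.7  0.7] w -0.0003 q [-0.59  0.38  1.62  0.    1.15 -0.56]
```

View pics/s41.png

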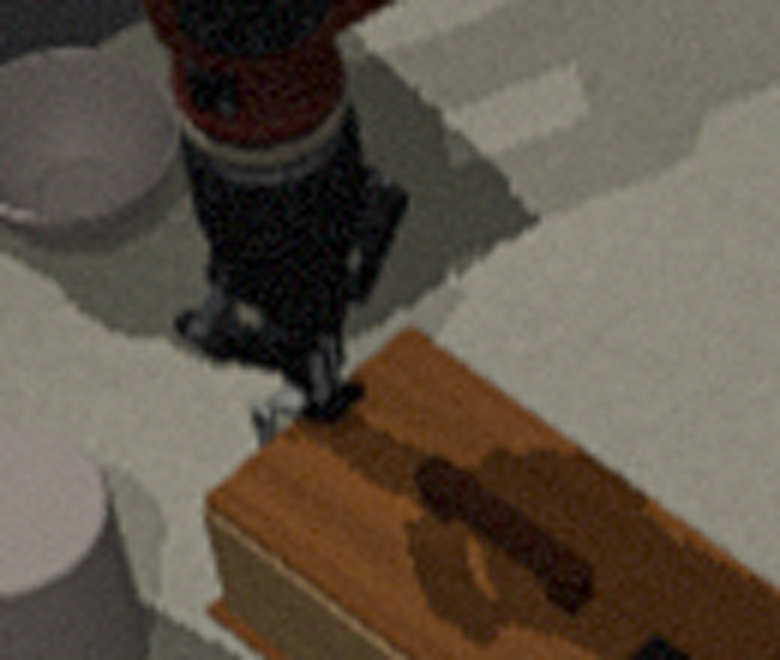

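Call:
move_arm(series="5 0 -3 0 0 0 1; 10 0 -5 0 0 0 1; 14 0 -6 0 0 0 1; 18 0 -7 0 0 0 1; 20 0 -7 0 0 0 1; 20 0 -7 0 0 0 1")

```text
clock: 47.72
tool_pos: [0.5798, -0.2968, 0.0755]
ee_rot: [-0.506, -0.494, 0.507, -0.493]
wrist_force: [-0.6, 0.2, 1.1]
width: -0.0003
```

Call:
move_arm(series="2 0 0 0 0 0 1; 3 0 0 0 0 0 1; 3 0 0 0 0 0 1")

```text
clock: 48.1
tool_pos: [0.5798, -0.2967, 0.0743]
ee_rot: [-0.506, -0.494, 0.507, -0.493]
wrist_force: [-2.3, 2.0, 6.5]
width: 0.0002
```

Call:
move_arm(series="2 0 0 0 0 0 1; 3 0 0 0 0 0 1; 3 0 0 0 0 0 1")

```text
clock: 48.48
tool_pos: [0.58, -0.2968, 0.0741]
ee_rot: [-0.506, -0.494, 0.507, -0.493]
wrist_force: [-6.5, 6.2, 16.8]
width: 0.0001
```

Call:
move_arm(series="-20 0 0 0 0 0 1; -60 0 0 0 0 0 1; -100 0 0 0 0 0 1; -150 -30 0 0 0 0 1; -150 -80 0 0 0 0 1; -150 -130 0 0 0 0 1; -150 -180 0 0 0 0 1; -150 -180 0 0 0 0 1")

```text
clock: 49.48
tool_pos: [0.3973, -0.2917, 0.2195]
ee_rot: [-0.507, -0.493, 0.508, -0.492]
wrist_force: [-0.3, -0.1, 0.6]
width: 0.0
```

```bash
python3 - <<'E'
from h import *
s=camera("scene");st(); crop(s,180,130,330,260,5,"pics/s42.png"); cv2.imwrite("pics/s42f.png",s["img"])
c=camera("top");cv2.imwrite("pics/t42f.png",cv2.resize(c["img"][120:320,120:520],None,fx=2,fy=2))
E
```

```text
t 49.52 tcp [ 0.3993 -0.2923  0.2202] yaw -1.6 tilt [ 0.001 -0.001 -1.   ] F [ 0.8 -0.2  0.4] w 0.0 q [-0.77 -0.09  1.89 -0.    1.34 -0.75]
```

View pics/s42.png

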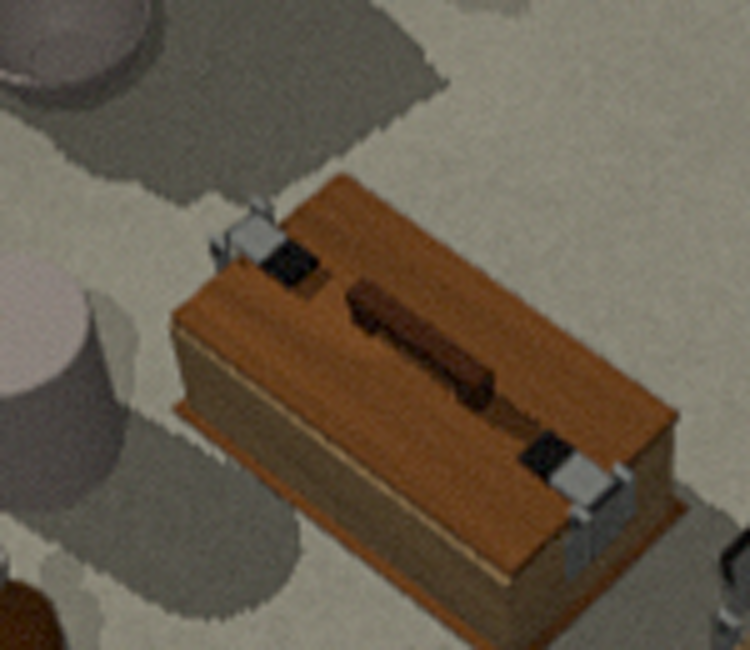

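View pics/s42f.png

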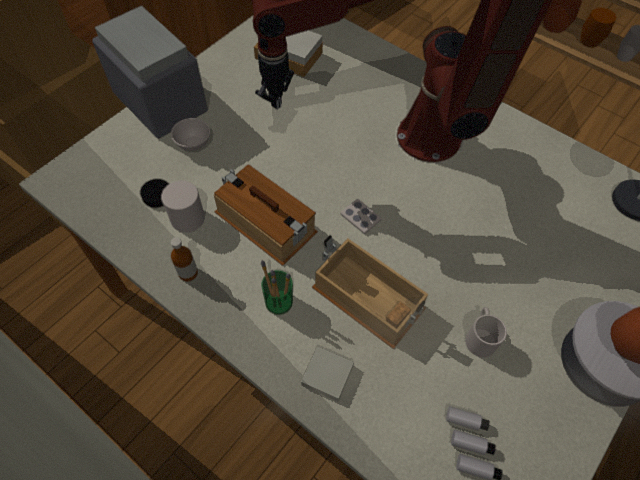

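View pics/t42f.png

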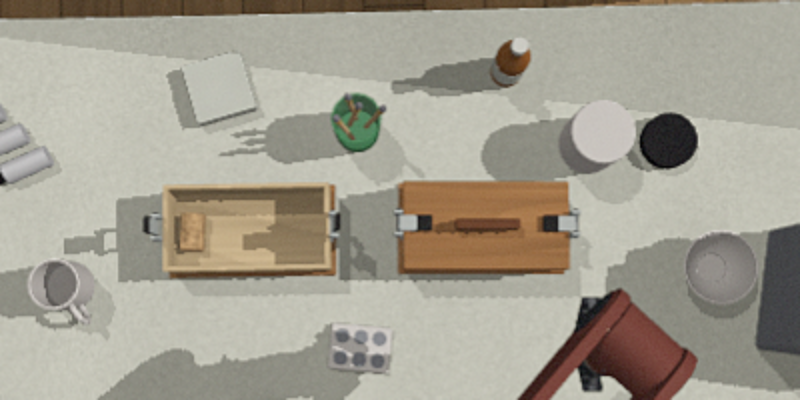

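Both clamps lie level on the seated lid, at scene pixels (234,181) and (297,225). The other case's clamps are still upright, the table is clear of jars, and the palette, pot, mug and bowl look unmoved. I'm handing in.

```bash
python3 - <<'E'
from plant import workorder
print(workorder.hand_in())
E
```

```text
the job is handed in; nothing more can be done
None
```

The case with the kept jar is packed, lidded and clamped, and the job was handed in at about 50 s.

- **Jars:** The table held four jars. All four now stand upright in one row beside the kept jar, about 45 mm apart, as seen before the lid went on.
- **Lid:** It lay across the other case at the start, so I fitted it after the jars were in. On the first try it caught on the rim at about 24 N, because it sat 4–5 mm too far towards -y. I raised it, shifted it and lowered it again, and it dropped home. The last pictures show it flush, though still a few millimetres towards the near side, within its play.
- **Clamps:** I pressed both down until they stopped, at about 12 N and 17 N. They lie level in the last pictures.
- **Rest of the scene:** The other case's clamps are still open. By eye, the palette, brush pot, mug and bowl are where they started, and the gripper touches nothing.

**Checks that disagreed:**
- The shut fingertips sat roughly 28–33 mm above the reported TCP height. The first try at gripping the lid handle therefore closed in the air above it, and I went lower and gripped it properly.
- The two cameras differed by 2–5 mm in position, so I averaged them.

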